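# Clamp a filter cassette with the outer ring of a coaxial knob

## Robot

A 6-joint arm with a two-finger parallel gripper is mounted at the origin on the work surface. World frame = base frame: x ahead of the robot, y to its left, z up, the work surface at z = 0. Lengths are in mm, angles in rad, forces in N, time in s.
With the tool pointing down it reaches from about 150 to 775 mm from the base axis. Payload 6.1 kg.
Tool frame: the origin (TCP) lies at the very end of the fingers, on their centre line; the grasp point (between the pads) lies 19 mm behind it (grasp_offset is the distance from the TCP to the grasp point, in mm); x points along the fingers, y is the direction in which the jaws open and shut, and the axes are right-handed (so a half turn about x gives the same grasp; the last joint's range is limited). The gripper opens to 85 mm and grips with 20 to 120 N. Pads are 22 mm wide; open, the fingers measure 114 mm over their backs; the gripper's body (76 mm by 85 mm) begins 54 mm behind the grasp point. The pads swing forward as they close: fully open they stand 13 mm farther back than shut.
Start: joints at [-1.304, 0.126, -0.04, 1.405, 0, 1.571], TCP at [138.408, -506.41, 203.395] pointing down, gripper open.
Joint ranges: [-2.72, 2.72], [-0.95, 1.95], [-1.27, 1.35], [-1.78, 2.02], [-1.46, 1.47], [-3.14, 3.14]. Speed limits (rad/s): [2.39, 2.39, 3.01, 3.14, 3.14, 3.14].

## Interface

Orientations are given as a rotation vector (axis times angle).
In Python, from cell import sense, camera, finish_job, grasp_offset gives the robot as it stands.
- The arm moves only by the tool arm_command, never from a script. Its argument "steps" is a list of rows, each a list of 3 entries, a list of its own where there are three numbers: the shift along the tool's x, y, z in units of 50 mm (1.0 is 50 mm), then the turn, a rotation vector about the tool's x, y, z in degrees, then the opening, from 0 (shut) to 1 (fully open). In form: [[[dx, dy, dz], [rx, ry, rz], fingers], ...]. A call has 1 to 5 rows; each row is the pose to reach, as a shift and turn from the pose commanded when the call began, along the tool's axes at that moment; what a row does not reach only later rows make up. A row lasts 1/10 s, in which the tool goes at most 50 mm and 8.59 degrees, less where a joint would pass 70% of its speed; a pose out of reach is approached as far as the arm can. A call with a gripper value outside its range is refused whole. The fingers move at their own pace and stop on an object; "newtons" is the grip in N (left out, the last holds). Time passes only in rows, so rows that repeat a pose let the fingers close. It gives the time, the measured TCP pose, the force and the opening at its end, in the units of the state.
- sense(): the state, without advancing time (a new reading comes with each control period).
- camera(name): name is "scene" or "side" or "wrist"; returns a dict with "image" (384x512x3 uint8, blue, green, red), "fx", "fy", "cx", "cy" (pixels), "R" (3x3) and "t" (3): a world point X has camera coordinates R X + t. Camera axes: x right, y down, z forward; pixel columns grow to the right and rows downward; lengths in mm; the calibration is good to about 2 mm. A picture is of the moment at which its call begins. There is no depth.
- finish_job(): hands the job in, once; it reports no verdict.
The state is a dict: "clock": time; "qpos": joint angles; "dq": joint speeds; "joint_efforts": joint torques, N m; "position": TCP position; "tcp_rot": TCP orientation; "contact_force": force on the tool from outside, world axes, zero at the start; "moment": the same for the moment, N m; "gripper_width": finger opening in mm.
Only numpy, scipy, OpenCV 4.12 (cv2) and the standard library are available. Lean on these libraries where they do the work, as an engineer would, in place of code of your own. Each camera call takes 0.05 s, during which the arm holds its last target.

## Task

Set the black filter cassette, fin up, flat in the middle of the bay of the white alignment stage, its long side along the aluminium fence, and let go of it. Then turn only the black outer ring of the coaxial knob clockwise until the blue jaw holds the cassette flush against the fence, firmly but gently: a squeeze of about 10 N, never above 20 N. Keep the inner silver knob at its setting, do not push the jaw directly, leave the bottle, slide box and dish alone, and let go at the end.

Things in the scene. Friction and masses are not known exactly. Their poses are not given: they have to be found in the camera images.
- stage: White stage, bolted down, 170 (x) x 290 (y) x 30 mm high; origin at the centre of its underside on the bench, z up. Bay at its +y end, coaxial knob at its -y end. The fence, an aluminium bar 12 mm high and 86 mm long, stops the cassette on the bay's +x side; it is bolted elsewhere each time, its face 28 to 42 mm from the bay point, so where the clamp closes must be felt.
- bay (a point): Middle of the bay, on its floor, 30 mm above the bench, 75 mm from the stage's centre along the stage's +y; axes as the stage's. The cassette lies here with its long side along y; centred here it always has 8 mm or more to fence and jaw. Two lips 6 mm high bound the bay at y = -48 and +48 mm.
- jaw: Blue jaw, 14 (x) x 76 (y) x 12 mm high, on the bay's floor across from the fence. Origin at the foot of its clamping face, which looks to +x. The outer ring drives it 22 mm towards the fence per rad; at ring angle 0 its face is 35 mm from the bay point at -x. It is sprung, 7 N per mm: once the fence stops the cassette, each 0.1 rad more of the ring adds about 15 N of squeeze.
- coarse (a joint): Angle (rad) of the black ribbed outer (coarse) ring with the yellow mark; grows clockwise seen from above and closes the jaw. Range 0 to 2.6, starts at 0 to 0.3; the clamp closes between 1.0 and 1.7. Its friction, 0.22 N m, keeps it where it is left and holds up to about 10 N at the jaw; each 1 N of squeeze adds 0.022 N m against turning.
- fine (a joint): Angle (rad, grows clockwise from above) of the inner silver fine knob; very light to turn; its start varies and it must stay as it was.
- knob_axis (a point): Point on the knob's vertical axis at the height of the outer ring's top face, 64 mm above the bench; axes as the stage's. Outer ring: 60 mm diameter, 24 mm high (40 to 64 mm above the bench), over a foot of 40 mm diameter with a 10 mm gap to the stage's top. Inner knob: 28 mm diameter, from 64 to 86 mm above the bench.
- fine_mark (a point): Outer end of the red mark on the inner knob's top, 12 mm from its axis, 86 mm above the bench.
- cassette: Loose black filter cassette with two amber windows: plate 40 (x) x 76 (y) x 14 mm high with a grey grip fin on top, 12 mm thick (x), 44 mm long (y), from 14 to 42 mm above its underside; 0.16 kg. Origin at the centre of its underside, z up. It is symmetric under a half turn. It starts on the bench.
- bottle: White bottle, 60 mm in diameter, 130 mm tall, origin under its centre; leave it.
- slide_box: Blue closed slide box, 85 x 110 x 32 mm, origin under its centre; leave it.
- dish: White shallow dish, 90 mm in diameter, 18 mm tall, origin under its centre; leave it.

How it is judged:
By the outcome, as a careful person would: the job done as asked, in the order asked, and still so for the second after the job is handed in, with the robot touching nothing.
It also fails if it takes over 64 s, if anything falls off the work surface, if the arm or the gripper's body presses on something with over 40 N, if the wrist force passes 120 N, or if a joint passes its speed limit or range.

## Working session

There is one attempt and no reset: what is moved stays moved. The work goes in short steps, Python scripts to look and compute and a tool call to move; the robot and the scene stay as the last step left them, time stands still between calls to the robot, and variables do not carry over. Pictures are saved under pics/ and viewed, and the job is handed in when it is done.

Besides the shell and the picture viewer there is one more tool, called after "Emit:" as name(argument=value, ...), one argument or row to a line, values as JSON. arm_command: Moves the arm, as the interface text tells. Its arguments: {"type":"object","properties":{"steps":{"type":"array","items":{"type":"array"}},"newtons":{"type":"number"}},"required":["steps"]}

```bash
ls; mkdir -p pics
python3 - <<'E'
from cell import sense,camera,grasp_offset
import cv2,numpy as np
print(sense(),grasp_offset)
for n in("scene","side","wrist"):
    c=camera(n);cv2.imwrite(f"pics/{n}0.png",c["image"]);print(n,c["fx"],c["fy"],c["cx"],c["cy"],np.round(c["R"],3).tolist(),np.round(c["t"],1))
E
```

```text
pics
{'clock': 0.0, 'qpos': array([-1.30403031e+00,  1.26378326e-01, -4.06264011e-02,  1.40541698e+00,
        2.10666073e-08,  1.57081153e+00]), 'dq': array([ 4.59963006e-04,  6.94508665e-05, -2.37786438e-03,  6.51325146e-04,
       -3.22670287e-03, -9.97995562e-04]), 'joint_efforts': array([-2.08118312e-03, -4.35909534e+01,  3.52927065e+01,  1.71557267e-02,
        5.04594288e-05, -3.49637268e-06]), 'position': array([ 138.27324335, -505.97726392,  202.62098007]), 'tcp_rot': array([ 2.07939506,  0.28071699, -2.07984859]), 'contact_force': array([-0.59887865, -0.07806431,  0.06591804]), 'moment': array([-0.01412736, -0.02098249, -0.04542693]), 'gripper_width': 85.64935189842423} 18.700000000000003
scene 409.52287563626993 409.52287563626993 257.31946092173234 182.10618647067986 [[0.273, 0.962, 0.024], [0.566, -0.14, -0.813], [-0.778, 0.235, -0.582]] [-268.9 -253.5 1533.8]
side 449.84664504349655 449.84664504349655 244.92319872606677 194.3271647118704 [[-0.986, -0.166, 0.005], [-0.113, 0.649, -0.753], [0.122, -0.743, -0.659]] [ 621.4   30.  1112.1]
wrist 320.4262839091381 320.4262839091381 257.9018864436314 190.5559532233205 [[0.263, -0.965, -0.002], [-0.931, -0.254, 0.261], [-0.252, -0.067, -0.965]] [-524.4  -31.9  378.9]
```

View pics/scene0.png

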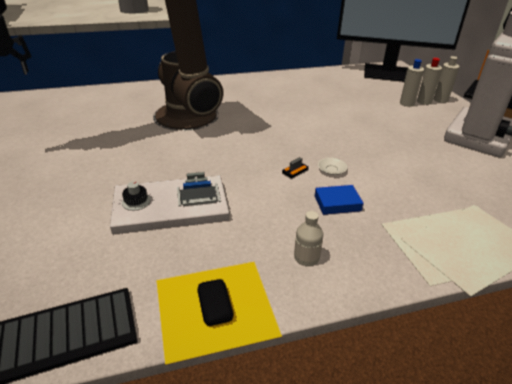

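View pics/side0.png

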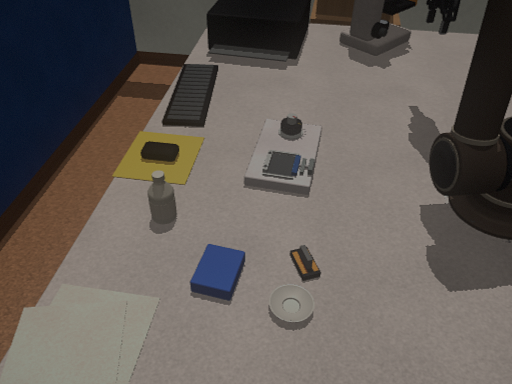

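View pics/wrist0.png

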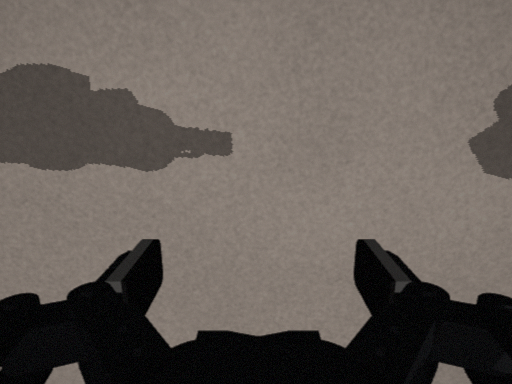

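The scene view has the stage around (170,203), the knob at (134,195), the cassette at (296,168), the dish at (333,167) and the box at (339,199). The side view has the cassette at (306,262), the knob at (291,127) and the bay at (284,165). Next I'll enlarge these.

```bash
cat > h.py <<'E'
from cell import sense,camera,finish_job
import cv2,numpy as np
from scipy.spatial.transform import Rotation as Ro
def ray(c,u,v,z):
    R=np.array(c["R"]);t=np.array(c["t"]);o=-R.T@t
    d=R.T@np.array([(u-c["cx"])/c["fx"],(v-c["cy"])/c["fy"],1]);return o+d*(z-o[2])/d[2]
def proj(c,X):
    p=np.array(c["R"])@np.array(X)+np.array(c["t"]);return np.array([c["fx"]*p[0]/p[2]+c["cx"],c["fy"]*p[1]/p[2]+c["cy"]])
def tri(c1,p1,c2,p2):
    P=[np.array([[c["fx"],0,c["cx"]],[0,c["fy"],c["cy"]],[0,0,1]])@np.c_[c["R"],c["t"]] for c in(c1,c2)]
    X=cv2.triangulatePoints(P[0],P[1],np.array(p1,float),np.array(p2,float));return (X[:3]/X[3]).ravel()
def crop(c,x0,y0,w,h,s,name):
    cv2.imwrite("pics/"+name,cv2.resize(c["image"][y0:y0+h,x0:x0+w],None,fx=s,fy=s,interpolation=cv2.INTER_CUBIC))
E
python3 - <<'E'
from h import *
a=camera("scene");b=camera("side")
crop(a,100,160,135,75,5.9,"sc1.png");crop(b,240,105,90,95,6,"sd1.png")
crop(a,275,150,90,70,8,"sc2.png");crop(b,260,235,75,95,6,"sd2.png")
print("cass",ray(a,296,170,7),ray(b,306,264,7),"knob",ray(a,134,190,64),ray(b,291.5,122,64))
E
```

```text
cass [460.62029702 270.16809728   7.        ] [452.409222   270.01220259   7.        ] knob [ 526.58735353 -196.90002462   64.        ] [ 529.16064615 -197.58407712   64.        ]
```

View pics/sc1.png

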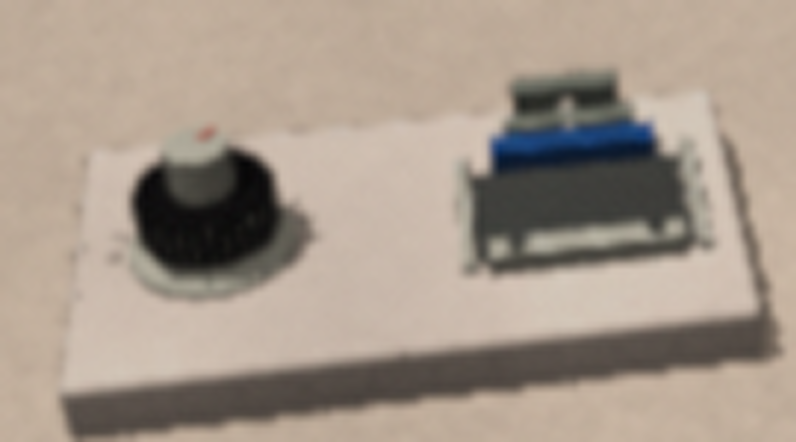

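View pics/sd1.png

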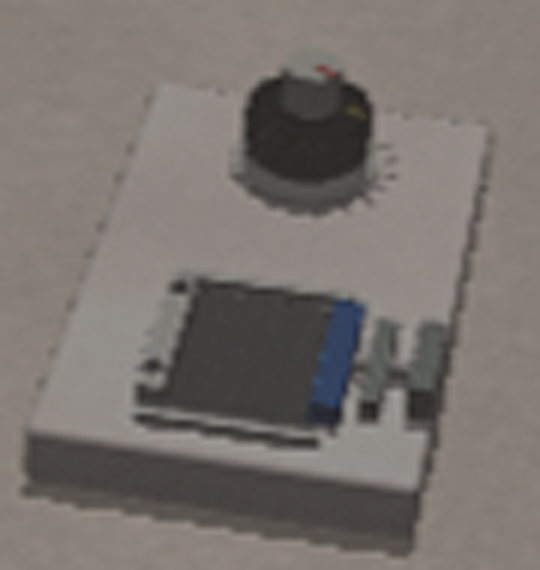

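View pics/sc2.png

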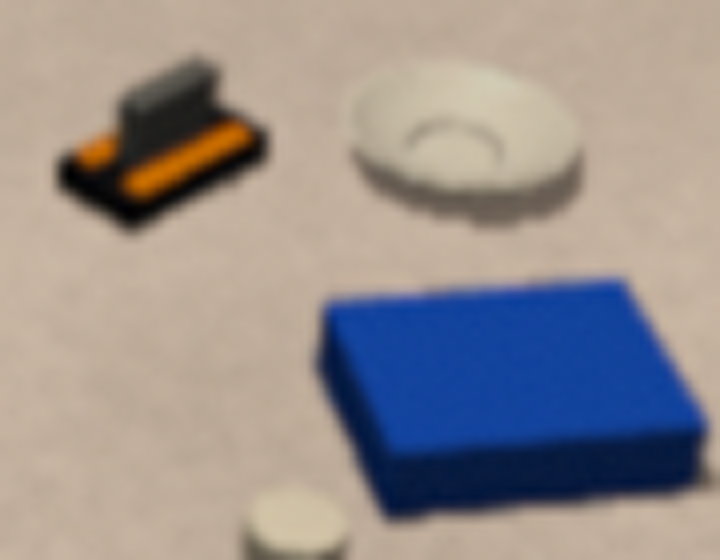

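View pics/sd2.png

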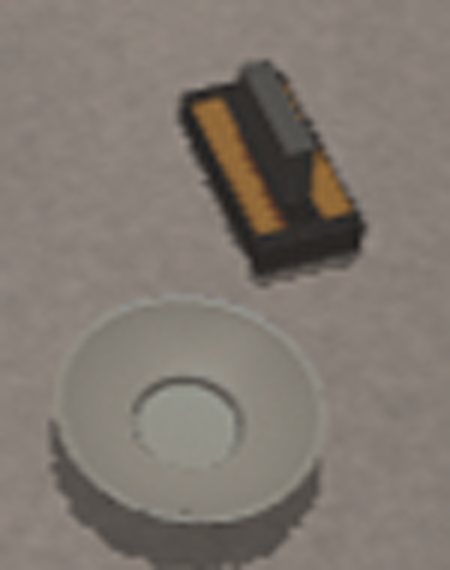

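Run:
```python
from h import *
a=camera("scene");b=camera("side")
f=lambda p,s,o:(np.array(p)+.5)/s-.5+o
def rect(c,P,s,o,z):
    W=np.array([ray(c,*f(p,s,o),z)[:2] for p in P]);print(np.round(W,1).tolist(),"ctr",W.mean(0));return W
A=rect(a,[(92,152),(712,92),(757,318),(65,392)],5.9,(100,160),30)
for e in((0,1),(3,2)): d=A[e[1]]-A[e[0]];print("yaw",np.degrees(np.arctan2(-d[0],d[1])),np.hypot(*d))
B=rect(b,[(158,85),(490,122),(418,490),(28,432)],6,(240,105),30)
for e in((0,3),(1,2)): d=B[e[1]]-B[e[0]];print("yaw",np.degrees(np.arctan2(-d[0],d[1])),np.hypot(*d))
print("fine top",ray(a,*f((198,147),5.9,(100,160)),86),ray(b,*f((315,65),6,(240,105)),86))
print("redmark",ray(a,*f((207,133),5.9,(100,160)),86),ray(b,*f((326,70),6,(240,105)),86))
C=rect(a,[(123,104),(190,58),(217,72),(140,110)],8,(275,150),42)
D=rect(b,[(243,67),(268,60),(312,148),(290,155)],6,(260,235),42)
for W in(D[3]-D[0],D[2]-D[1],C[1]-C[0],C[2]-C[3]): print(np.degrees(np.arctan2(-W[0],W[1])),np.hypot(*W))
# plate bottom corners z14 / windows
print("plate top corners side",[np.round(ray(b,*f(p,6,(260,235)),14)[:2],1).tolist() for p in [(183,97),(257,240),(362,225)]])
print("scene",[np.round(ray(a,*f(p,8,(275,150)),14)[:2],1).tolist() for p in [(60,170),(132,212),(266,140)]])
```

```text
[[445.1, -248.4], [465.7, 37.5], [635.7, 22.0], [612.4, -259.2]] ctr [ 539.71277736 -112.00077   ]
yaw -4.121115918282894 286.64297721472315
yaw -4.730354628032947 282.24167951710217
[[609.3, -257.1], [443.2, -251.5], [461.5, 37.7], [627.4, 27.7]] ctr [ 535.34272201 -110.83162096]
yaw -3.6450755032809914 285.3852557957187
yaw -3.623488536559111 289.72782603594266
fine top [ 533.52398342 -195.99314822   86.        ] [ 529.06625435 -196.92614831   86.        ]
redmark [ 524.05840516 -191.94147517   86.        ] [ 523.60277254 -193.37773696   86.        ]
[[467.8, 245.6], [443.8, 280.8], [455.4, 287.2], [473.2, 250.3]] ctr [460.05007083 266.00558238]
[[469.4, 252.1], [460.9, 247.2], [443.2, 285.4], [450.5, 289.9]] ctr [455.99629062 268.63794024]
26.550674661960418 42.252565725950205
24.78376158284005 42.10227747217642
34.3581802184552 42.644857365152184
25.685429074144448 40.91685915911274
plate top corners side [[489.3, 244.5], [458.2, 305.7], [422.7, 292.9]]
scene [[464.4, 224.1], [496.7, 240.9], [463.9, 306.3]]
```

```bash
cat >> h.py <<'E'
def goal(x,y,z,yaw):
    """tool pointing down, tool y axis at 'yaw' deg from world x (ccw). prints shift/turn in tool axes"""
    s=sense();R0=Ro.from_rotvec(s["tcp_rot"]);p0=s["position"]
    best=None
    for k in(0,180):
        t=np.radians(yaw+k);ty=np.array([np.cos(t),np.sin(t),0]);tx=np.array([0,0,-1.])
        R1=Ro.from_matrix(np.c_[tx,ty,np.cross(tx,ty)])
        w=(R0.inv()*R1).as_rotvec(degrees=True)
        if best is None or np.linalg.norm(w)<np.linalg.norm(best): best=w
    d=R0.inv().apply(np.array([x,y,z])-p0)/50
    print("shift",np.round(d,3).tolist(),"turn",np.round(best,2).tolist())
def st():
    s=sense();M=Ro.from_rotvec(s["tcp_rot"]).as_matrix()
    print("t",round(s["clock"],2),"p",np.round(s["position"],1),"yaw_y",round(np.degrees(np.arctan2(M[1,1],M[0,1])),2),"tx",np.round(M[:,0],3),"F",np.round(s["contact_force"],2),"M",np.round(s["moment"],3),"w",round(s["gripper_width"],1),"q",np.round(s["qpos"],3))
E
python3 - <<'E'
from h import *
st();c=camera("wrist");s=sense();M=Ro.from_rotvec(s["tcp_rot"]).as_matrix()
o=-np.array(c["R"]).T@c["t"];print("cam in tool",M.T@(o-s["position"]), "axis in tool",M.T@np.array(c["R"])[2])
goal(457,268,205,26.5)
E
```

```text
t 0.35 p [ 138.4 -506.3  203.2] yaw_y -74.72 tx [-0.  0. -1.] F [-0.29 -0.64 -0.87] M [-0.05   0.009  0.042] w 85.6 q [-1.304  0.126 -0.04   1.405 -0.     1.571]
cam in tool [-170.35619777    0.31254651  -67.85300321] axis in tool [ 9.65306169e-01 -7.54197853e-04  2.61119574e-01]
shift [-0.031, -13.259, -10.23] turn [78.79, 0.01, 0.01]
```

Emit:
arm_command(
  steps=[
    [[0,-13.26,-10.23],[-101.2,0,0],1],
    [[0,-13.26,-10.23],[-101.2,0,0],1],
    [[0,-13.26,-10.23],[-101.2,0,0],1],
    [[0,-13.26,-10.23],[-101.2,0,0],1],
    [[0,-13.26,-10.23],[-101.2,0,0],1],
  ],
)

```text
clock: 0.9
position: [233.7, -273.5, 203.5]
tcp_rot: [1.601, 0.897, -1.6]
contact_force: [1.6, -0.0, -0.8]
gripper_width: 85.2
```

Run:
```python
from h import *
st();goal(457,268,205,26.5)
```

```text
t 0.9 p [ 233.7 -273.5  203.5] yaw_y -31.45 tx [ 0.001 -0.    -1.   ] F [ 1.59 -0.04 -0.76] M [ 0.011 -0.09   0.05 ] w 85.2 q [-0.864 -0.187 -0.341  1.416  0.     1.256]
shift [-0.032, -1.841, -11.569] turn [-57.95, 0.02, -0.04]
```

Emit:
arm_command(
  steps=[
    [[0,-1.84,-11.57],[-58,0,0],1],
    [[0,-1.84,-11.57],[-58,0,0],1],
    [[0,-1.84,-11.57],[-58,0,0],1],
    [[0,-1.84,-11.57],[-58,0,0],1],
    [[0,-1.84,-11.57],[-58,0,0],1],
  ],
)

```text
clock: 1.4
position: [330.3, -42.6, 203.8]
tcp_rot: [1.06, 1.296, -1.058]
contact_force: [0.8, -1.6, -0.7]
gripper_width: 85.4
```

Run:
```python
from h import *
st();goal(457,268,205,26.5)
```

```text
t 1.4 p [330.3 -42.6 203.8] yaw_y 11.57 tx [ 0.002 -0.    -1.   ] F [ 0.81 -1.58 -0.7 ] M [-0.052 -0.132 -0.018] w 85.4 q [-0.128 -0.239 -0.38   1.428 -0.     1.241]
shift [-0.022, 3.729, -5.577] turn [-14.93, 0.05, -0.08]
```

Emit:
arm_command(
  steps=[
    [[0,3.73,-5.58],[-15,0,0],1],
    [[0,3.73,-5.58],[-15,0,0],1],
    [[0,3.73,-5.58],[-15,0,0],1],
    [[0,3.73,-5.58],[-15,0,0],1],
    [[0,3.73,-5.58],[-15,0,0],1],
  ],
)

```text
clock: 1.9
position: [426.1, 188.7, 203.6]
tcp_rot: [0.865, 1.391, -0.864]
contact_force: [-0.1, -0.9, 1.1]
gripper_width: 85.2
```

Emit:
arm_command(
  steps=[
    [[0,1.08,-1.1],[0,0,0],1],
    [[0,1.08,-1.1],[0,0,0],1],
    [[0,1.08,-1.1],[0,0,0],1],
    [[0,1.08,-1.1],[0,0,0],1],
  ],
)

```text
clock: 2.3
position: [449.7, 259.7, 202.9]
tcp_rot: [0.864, 1.392, -0.866]
contact_force: [-0.4, -0.1, -0.5]
gripper_width: 85.4
```

Run:
```python
from h import *
st();goal(457,268,205,26.5)
c=camera("wrist");cv2.imwrite("pics/w1.png",c["image"])
```

```text
t 2.3 p [449.7 259.7 202.9] yaw_y 26.3 tx [-0.001 -0.001 -1.   ] F [-0.35 -0.15 -0.52] M [ 0.03   0.039 -0.009] w 85.4 q [ 0.524  0.116 -0.052  1.404 -0.     1.636]
shift [-0.041, 0.204, -0.083] turn [-0.2, 0.02, 0.07]
```

View pics/w1.png

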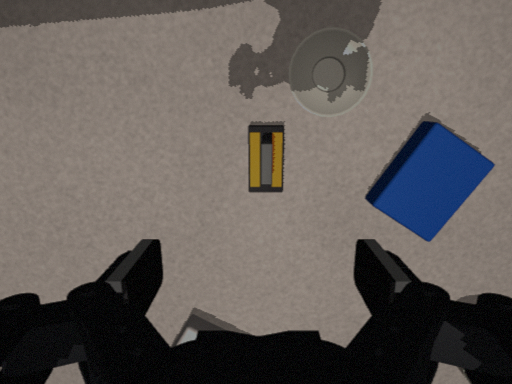

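The cassette spans about (249,123) to (284,192), upright in the view, and the dish at (330,72) is clear of it. I'll measure it.

Run:
```python
from h import *
c=camera("wrist");im=c["image"];hs=cv2.cvtColor(im,cv2.COLOR_BGR2HSV)
roi=im[105:210,230:300]
g=roi.max(axis=2);m=((g<60)|((hs[105:210,230:300,1]>130))).astype(np.uint8)
m=cv2.morphologyEx(m,cv2.MORPH_CLOSE,np.ones((7,7)))
cs,_=cv2.findContours(m,0,2);k=max(cs,key=cv2.contourArea);bx=cv2.boxPoints(cv2.minAreaRect(k))+[230,105];print(bx)
W=np.array([ray(c,*p,14)[:2] for p in bx]);print(W.mean(0));
for i in range(4):
  d=W[(i+1)%4]-W[i];print(np.hypot(*d),np.degrees(np.arctan2(d[1],d[0])))
crop(c,230,105,70,105,5.5,"w1c.png")
```

```text
[[249. 124.]
 [283. 124.]
 [283. 191.]
 [249. 191.]]
[456.72414258 269.03216588]
37.43075698842986 26.20800747750787
76.45408901136499 -62.62253278952362
39.54837407562183 -153.7846498545473
76.44526313022114 115.79036204064322
```

View pics/w1c.png

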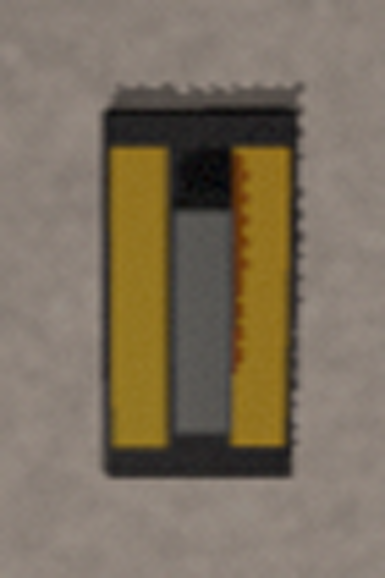

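Run:
```python
from h import *
c=camera("wrist")
f=lambda p:(np.array(p)+.5)/5.5-.5+np.array([230,105])
print("fin",ray(c,*f((203,322)),42),"plate",ray(c,*f((199,293)),14))
goal(457,268.7,80,26.3);goal(457,268.7,17,26.3)
```

```text
fin [456.89218632 268.28588092  42.        ] plate [456.36037251 269.12508545  14.        ]
shift [2.475, 0.22, -0.119] turn [-0.13, 0.01, -0.01]
shift [3.735, 0.22, -0.119] turn [-0.13, 0.01, -0.01]
```

Emit:
arm_command(
  steps=[
    [[1.0,0.22,-0.12],[0,0,0],0.7],
    [[2.0,0.22,-0.12],[0,0,0],0.7],
    [[2.5,0.22,-0.12],[0,0,0],0.7],
    [[3.0,0.22,-0.12],[0,0,0],0.7],
    [[3.4,0.22,-0.12],[0,0,0],0.7],
  ],
)

```text
clock: 2.95
position: [456.5, 268.2, 32.3]
tcp_rot: [0.867, 1.391, -0.868]
contact_force: [0.1, -1.2, 0.5]
gripper_width: 59.5
```

Run:
```python
from h import *
st();goal(457,268.7,17,26.3)
```

```text
t 2.95 p [456.5 268.2  32.3] yaw_y 26.13 tx [-0.001 -0.    -1.   ] F [ 0.08 -1.18  0.51] M [ 0.009 -0.033 -0.035] w 59.5 q [ 0.531  0.191 -0.344  1.037 -0.     1.646]
shift [0.305, 0.013, -0.006] turn [-0.17, 0.01, 0.04]
```

Emit:
arm_command(
  steps=[
    [[0.3,0,0],[0,0,0],0.6],
    [[0.3,0,0],[0,0,0],0.3],
    [[0.3,0,0],[0,0,0],0],
    [[0.3,0,0],[0,0,0],0],
    [[0.3,0,0],[0,0,0],0],
  ],
  newtons=40,
)

```text
clock: 3.45
position: [458.0, 270.0, 19.7]
tcp_rot: [0.867, 1.391, -0.864]
contact_force: [-0.2, 0.1, -0.1]
gripper_width: -0.2
```

Emit:
arm_command(
  steps=[
    [[0,0,0],[0,0,0],0],
    [[0,0,0],[0,0,0],0],
    [[0,0,0],[0,0,0],0],
  ],
)

```text
clock: 3.75
position: [457.3, 269.9, 18.6]
tcp_rot: [0.866, 1.392, -0.865]
contact_force: [-0.2, 0.2, -0.7]
gripper_width: 0.2
```

Run:
```python
from h import *
st()
```

```text
t 3.75 p [457.3 269.9  18.6] yaw_y 26.24 tx [ 0.  0. -1.] F [-0.21  0.2  -0.67] M [0.013 0.03  0.026] w 0.2 q [ 0.533  0.202 -0.362  1.007  0.     1.646]
```

Run:
```python
from h import *
for n in("side","wrist"):
  c=camera(n);
  if n=="side": crop(c,230,180,130,130,4.5,"sd3.png")
  else: cv2.imwrite("pics/w2.png",c["image"])
```

```text
(no output)
```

View pics/sd3.png

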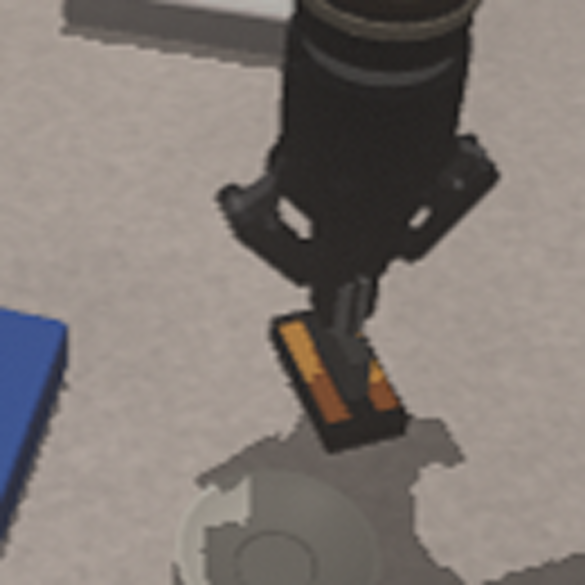

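View pics/w2.png

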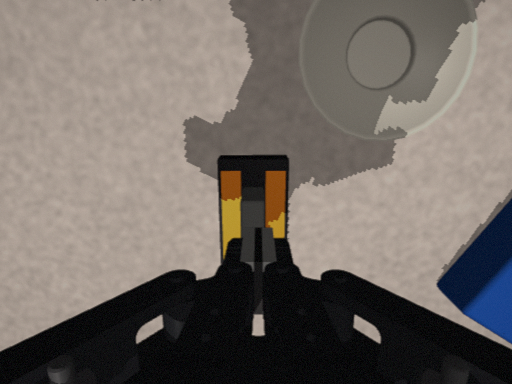

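Run:
```python
from h import *
c=camera("wrist");print(sense()["gripper_width"]); 
im=dict(c);im["image"]=np.clip(c["image"].astype(int)*2,0,255).astype(np.uint8)
crop(im,200,140,120,150,4,"w2c.png")
for X in [(457.3,269.9,18.6),(457.3,269.9,42)]: print(proj(c,X))
```

```text
0.08622399009094221
[255.08198777 223.5620095 ]
[254.69043017 240.56960804]
```

View pics/w2c.png

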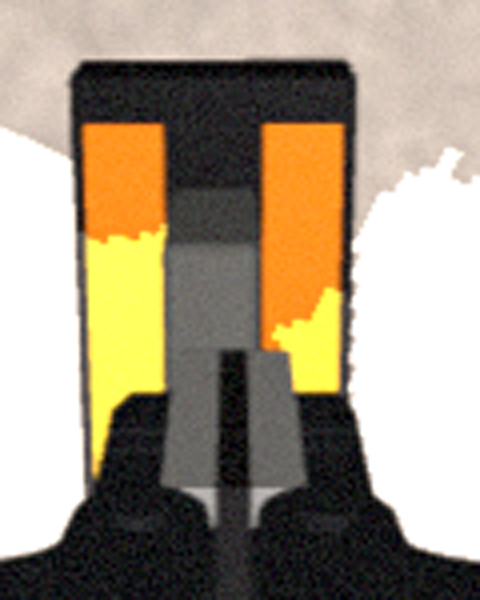

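Run:
```python
from h import *
c=camera("side")
im=dict(c);im["image"]=np.clip(c["image"].astype(int)*2,0,255).astype(np.uint8)
crop(im,280,225,60,60,10,"sd4.png")
for z in(0,14,18.6,42,45): print(z,(proj(c,(457.3,269.9,z))-[280,225]+.5)*10)
c=camera("scene")
im=dict(c);im["image"]=np.clip(c["image"].astype(int)*2,0,255).astype(np.uint8)
crop(im,265,130,60,60,10,"sc4.png")
for z in(0,14,18.6,42,45): print(z,(proj(c,(457.3,269.9,z))-[265,130]+.5)*10)
```

```text
0 [239.15936959 412.78919536]
14 [245.10441212 370.19668585]
18.6 [247.08283829 356.02250033]
42 [257.34452067 282.50396745]
45 [258.68451621 272.90373793]
0 [308.56150451 418.33540618]
14 [312.17603461 379.84401123]
18.6 [313.37412235 367.08548741]
42 [319.55042539 301.3135855 ]
45 [320.35227957 292.77458173]
```

View pics/sd4.png

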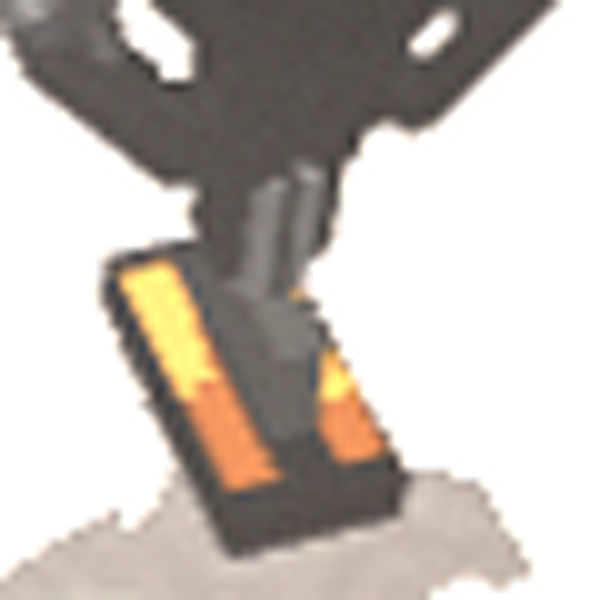

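View pics/sc4.png

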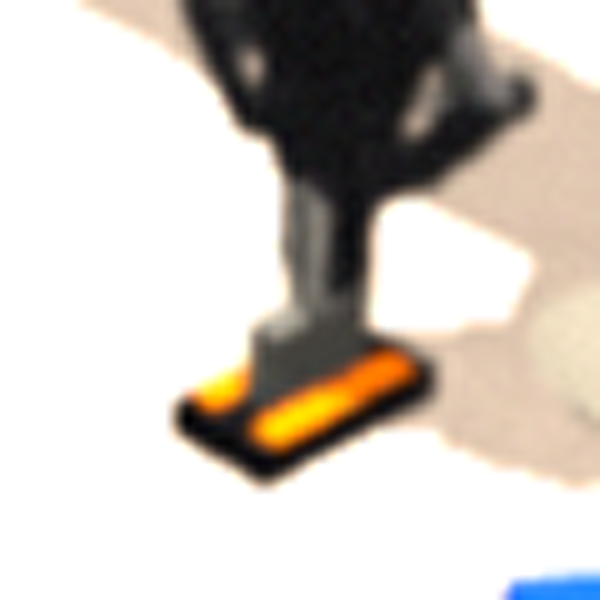

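The pictures show the shut fingers just above the fin, at z of about 45, while the reported TCP z is 18.6. So the real finger tips sit about 26 mm behind the reported TCP. I'll open, go lower in small force-checked steps, and close again.

Emit:
arm_command(
  steps=[
    [[0,-0.03,0],[0,0,0],0.5],
    [[0,-0.03,0],[0,0,0],0.5],
    [[0,-0.03,0],[0,0,0],0.5],
    [[0.1,-0.03,0],[0,0,0],0.5],
    [[0.2,-0.03,0],[0,0,0],0.5],
  ],
)

```text
clock: 4.5
position: [455.9, 269.1, 8.1]
tcp_rot: [0.866, 1.392, -0.866]
contact_force: [-0.0, -0.4, -1.4]
gripper_width: 42.8
```

Emit:
arm_command(
  steps=[
    [[0.06,0,0],[0,0,0],0.5],
    [[0.12,0,0],[0,0,0],0.5],
    [[0.12,0,0],[0,0,0],0.5],
  ],
)

```text
clock: 4.8
position: [455.4, 268.9, 1.8]
tcp_rot: [0.865, 1.392, -0.867]
contact_force: [-0.0, 0.7, 0.1]
gripper_width: 42.3
```

Run:
```python
from h import *
st()
c=camera("side")
im=dict(c);im["image"]=np.clip(c["image"].astype(int)*2,0,255).astype(np.uint8)
crop(im,270,215,75,75,8,"sd5.png")
```

```text
t 4.8 p [455.4 268.9   1.8] yaw_y 26.23 tx [-0.001 -0.001 -1.   ] F [-0.    0.66  0.09] M [-0.044  0.009 -0.057] w 42.3 q [ 0.533  0.213 -0.389  0.971  0.     1.646]
```

View pics/sd5.png

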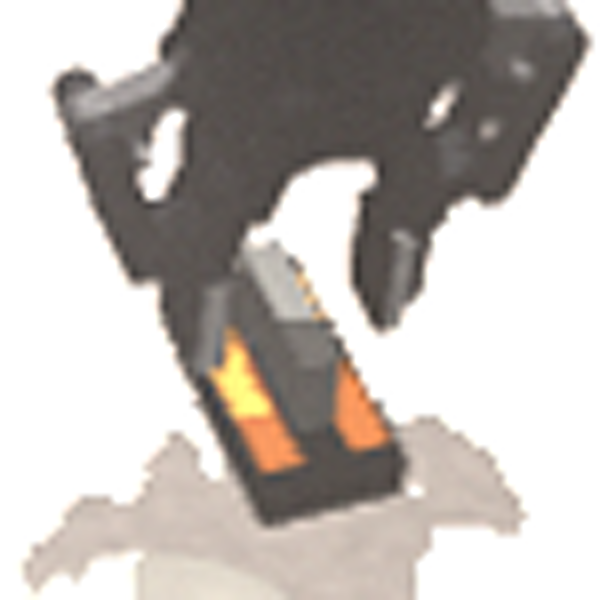

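Emit:
arm_command(
  steps=[
    [[0.08,0,0],[0,0,0],0.5],
    [[0.16,0,0],[0,0,0],0.3],
    [[0.16,0,0],[0,0,0],0],
    [[0.16,0,0],[0,0,0],0],
    [[0.16,0,0],[0,0,0],0],
  ],
)

```text
clock: 5.35
position: [455.7, 269.0, -5.8]
tcp_rot: [0.865, 1.392, -0.866]
contact_force: [-0.3, 0.3, -1.3]
gripper_width: 10.9
```

Run:
```python
from h import *
st()
c=camera("side")
im=dict(c);im["image"]=np.clip(c["image"].astype(int)*2,0,255).astype(np.uint8)
crop(im,270,215,75,75,8,"sd6.png")
```

```text
t 5.35 p [455.7 269.   -5.8] yaw_y 26.23 tx [-0. -0. -1.] F [-0.26  0.33 -1.28] M [0.017 0.011 0.02 ] w 10.9 q [ 0.533  0.219 -0.399  0.954  0.     1.646]
```

View pics/sd6.png

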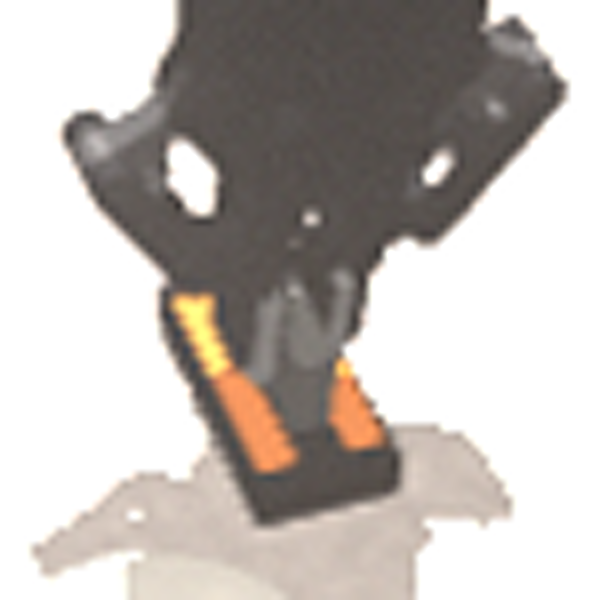

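Emit:
arm_command(
  steps=[
    [[-0.4,0,0],[0,0,0],0],
    [[-1.2,0,0],[0,0,0],0],
    [[-2.2,0,0],[0,0,0],0],
    [[-3.2,0,0],[0,0,0],0],
    [[-3.5,0,0],[0,0,0],0],
  ],
)

```text
clock: 5.9
position: [457.8, 270.3, 175.4]
tcp_rot: [0.871, 1.388, -0.859]
contact_force: [0.2, 0.1, -2.0]
gripper_width: 11.2
```

Run:
```python
from h import *
st()
a=camera("scene");b=camera("side")
print("bottle",ray(a,308,260,0),ray(b,163,217,0))
goal(475,-40,175,-4)
goal(542,-37,150,-4)
```

```text
t 5.9 p [457.8 270.3 175.4] yaw_y 26.23 tx [ 0.007  0.004 -1.   ] F [ 0.21  0.1  -2.  ] M [ 0.016 -0.015  0.028] w 11.2 q [ 0.533  0.132 -0.094  1.337  0.     1.646]
bottle [808.46599976 172.12377161   0.        ] [799.67775    176.32662399   0.        ]
shift [-0.064, -2.425, 5.718] turn [30.23, -0.12, -0.34]
shift [0.444, -1.2, 6.256] turn [30.23, -0.12, -0.34]
```

Emit:
arm_command(
  steps=[
    [[0,-1.2,6.26],[30.2,0,0],0],
    [[0,-1.2,6.26],[30.2,0,0],0],
    [[0,-1.2,6.26],[30.2,0,0],0],
    [[0,-1.2,6.26],[30.2,0,0],0],
    [[0,-1.2,6.26],[30.2,0,0],0],
  ],
)

```text
clock: 6.5
position: [521.3, 26.1, 167.2]
tcp_rot: [1.26, 1.177, -1.263]
contact_force: [0.8, 1.4, -1.4]
gripper_width: 10.9
```

Emit:
arm_command(
  steps=[
    [[0,-0.6,1.25],[0,0,0],0],
    [[0,-0.6,1.25],[0,0,0],0],
    [[0,-0.6,1.25],[0,0,0],0],
  ],
)

```text
clock: 6.8
position: [485.7, -34.4, 167.4]
tcp_rot: [1.261, 1.176, -1.266]
contact_force: [0.4, 1.2, -1.8]
gripper_width: 11.0
```

Run:
```python
from h import *
st()
c=camera("wrist")
cv2.imwrite("pics/w3.png",c["image"])
goal(542,-37,175,-4)
```

```text
t 6.8 p [485.7 -34.4 167.4] yaw_y -4.21 tx [-0.004 -0.    -1.   ] F [ 0.43  1.16 -1.84] M [ 0.028  0.009 -0.014] w 11.0 q [-0.07   0.059 -0.192  1.323 -0.     1.574]
shift [-0.148, 1.108, -0.002] turn [-0.12, -0.01, 0.14]
```

View pics/w3.png

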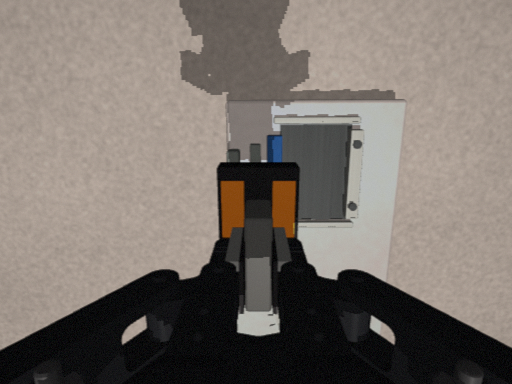

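The bay is visible here: lips at rows about 119 and 224, the fence at columns 350–362, the stage's far edge at row 100 (columns 226–404) and the jaw at column 275.

Run:
```python
from h import *
c=camera("wrist")
crop(c,215,85,200,150,4,"w3c.png")
```

```text
(no output)
```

View pics/w3c.png

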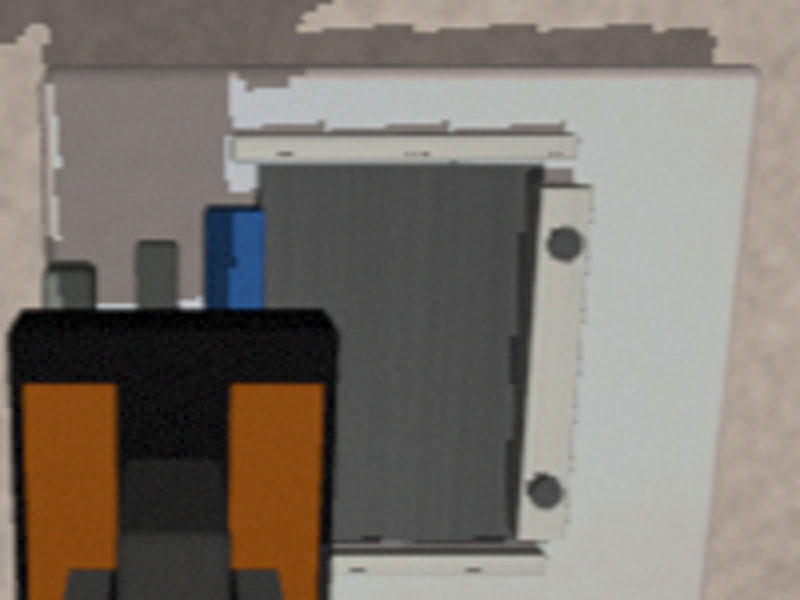

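```bash
cat > m.py <<'E'
from h import *
c=camera("wrist")
f=lambda p:(np.array(p)+.5)/4-.5+np.array([215,85])
g=lambda p,z:ray(c,*f(p),z)[:2]
UL,UR,R2=g((47,70),30),g((757,70),30),g((705,598),30)
print(UL,UR,R2,np.hypot(*(UR-UL)))
d=UR-UL;y1=np.degrees(np.arctan2(d[1],d[0]));d=UR-R2;y2=np.degrees(np.arctan2(-d[0],d[1]))
F1,F2=g((540,185),42),g((516,540),42);d=F1-F2;y3=np.degrees(np.arctan2(-d[0],d[1]));print("yaws",y1,y2,y3,"fence len",np.hypot(*d))
l1=g((240,162),36);l2=g((575,162),36);d=l2-l1;print("lip yaw",np.degrees(np.arctan2(d[1],d[0])))
yaw=np.radians(np.mean([y2,y3,y1]));ex=np.array([np.cos(yaw),np.sin(yaw)]);ey=np.array([-ex[1],ex[0]])
bay=UR-85*ex-70*ey;print("yaw",np.degrees(yaw),"bay from edges",bay, "mid edge",(UL+UR)/2-70*ey)
for n,p,z in [("lip1",(400,162),36),("lip2",(440,548),36),("fence",(528,362),42),("jaw",(265,258),42)]:
    w=g(p,z)-bay;print(n,w@ex,w@ey)
E
python3 m.py
```

```text
[464.4883122   37.58241805] [628.68886255  25.91466127] [ 621.51912969 -105.49806564] 164.61457190005723
yaws -4.064489766444353 -3.122898121870447 -3.72186998710786 fence len 85.93070317471401
lip yaw -4.057293618488719
yaw -3.636419291807554 bay from edges [539.42025805 -38.5532862 ] mid edge [542.14884514 -38.11052338]
lip1 2.0522457459769297 50.04540347648717
lip2 15.754147976423928 -45.11948970830953
fence 33.06071082162779 3.7810627227015807
jaw -29.370833943721482 28.834664312426135
```

```bash
cat >> m.py <<'E'
s=sense();p=s["position"];M=Ro.from_rotvec(s["tcp_rot"]).as_matrix()
for z,P in((p[2]+5.8,[(15,312),(172,308),(333,312)]),(p[2]+19.8,[(22,384),(118,384),(229,384),(324,384),(172,384)])):
    for q in P:
        w=np.r_[g(q,z),z]-p;print(q,np.round(M.T@w,1))
E
python3 m.py | tail -8
```

```text
(15, 312) [ -5.8 -18.9 -36.6]
(172, 308) [ -5.8   1.5 -37.1]
(333, 312) [ -5.8  22.4 -36.6]
(22, 384) [-19.8 -16.6 -30.3]
(118, 384) [-19.8  -5.  -30.3]
(229, 384) [-19.8   8.4 -30.3]
(324, 384) [-19.8  19.8 -30.3]
(172, 384) [-19.8   1.5 -30.3]
```

Run:
```python
from h import *
goal(541,-35,100,-3.9)
```

```text
shift [1.369, 1.065, -0.0] turn [-0.01, -0.02, 0.06]
```

Emit:
arm_command(
  steps=[
    [[0,1,0],[0,0,0],0],
    [[0.5,1.07,0],[0,0,0],0],
    [[1.2,1.07,0],[0,0,0],0],
    [[1.4,1.07,0],[0,0,0],0],
    [[1.4,1.07,0],[0,0,0],0],
  ],
)

```text
clock: 7.5
position: [539.9, -34.8, 97.5]
tcp_rot: [1.257, 1.18, -1.262]
contact_force: [-1.0, 0.8, -0.7]
gripper_width: 11.2
```

Run:
```python
from h import *
st();goal(541,-35,40,-3.9);goal(541,-35,26,-3.9)
c=camera("wrist");cv2.imwrite("pics/w4.png",c["image"])
```

```text
t 7.5 p [539.9 -34.8  97.5] yaw_y -3.88 tx [-0.004  0.    -1.   ] F [-0.96  0.78 -0.74] M [-0.017  0.013 -0.044] w 11.2 q [-0.064  0.18  -0.208  1.187  0.     1.574]
shift [1.15, 0.027, 0.002] turn [0.02, -0.0, 0.24]
shift [1.43, 0.028, 0.002] turn [0.02, -0.0, 0.24]
```

View pics/w4.png

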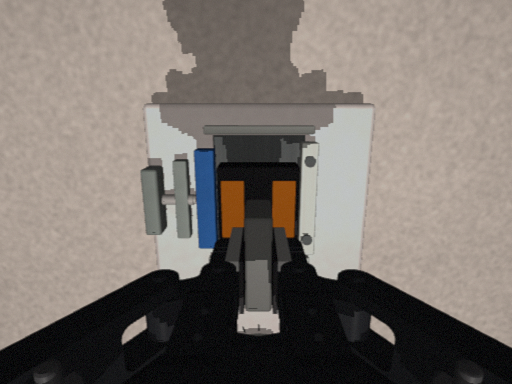

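The cassette hangs centred between jaw and fence, parallel to both. I'll lower it.

Emit:
arm_command(
  steps=[
    [[0.6,0.02,0],[0,0,0.2],0],
    [[1.15,0.02,0],[0,0,0.2],0],
    [[1.3,0.02,0],[0,0,0.2],0],
    [[1.35,0.02,0],[0,0,0.2],0],
    [[1.35,0.02,0],[0,0,0.2],0],
  ],
)

```text
clock: 8.05
position: [543.2, -35.9, 33.5]
tcp_rot: [1.262, 1.171, -1.256]
contact_force: [0.1, 0.1, -1.3]
gripper_width: 11.1
```

Run:
```python
from h import *
st();goal(541,-35,25,-3.9)
c=camera("wrist");cv2.imwrite("pics/w5.png",c["image"])
```

```text
t 8.05 p [543.2 -35.9  33.5] yaw_y -3.96 tx [ 0.006 -0.    -1.   ] F [ 0.12  0.05 -1.33] M [-0.024  0.001 -0.012] w 11.1 q [-0.066  0.212 -0.315  1.039  0.     1.574]
shift [0.17, -0.047, -0.016] turn [-0.06, -0.0, -0.32]
```

View pics/w5.png

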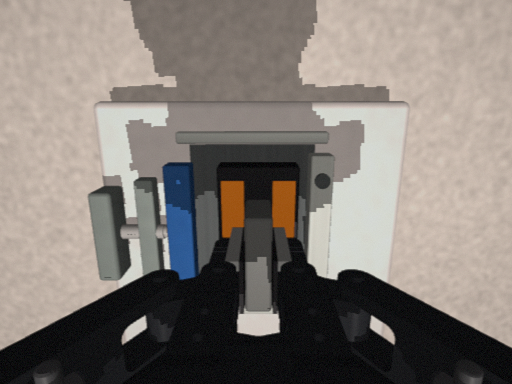

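Emit:
arm_command(
  steps=[
    [[0.08,-0.05,0],[0,0,-0.3],0],
    [[0.14,-0.05,0],[0,0,-0.3],0],
    [[0.16,-0.05,0],[0,0,-0.3],0],
    [[0.16,-0.05,0],[0,0,-0.3],0],
  ],
)

```text
clock: 8.5
position: [539.8, -35.8, 23.9]
tcp_rot: [1.259, 1.177, -1.261]
contact_force: [0.4, -0.2, -1.4]
gripper_width: 11.1
```

Run:
```python
from h import *
st()
```

```text
t 8.5 p [539.8 -35.8  23.9] yaw_y -3.97 tx [-0.002  0.    -1.   ] F [ 0.37 -0.24 -1.4 ] M [-0.037 -0.008  0.003] w 11.1 q [-0.066  0.218 -0.329  1.025  0.     1.574]
```

Emit:
arm_command(
  steps=[
    [[0.01,0,0],[0,0,0],0],
    [[0.02,0,0],[0,0,0],0],
    [[0.02,0,0],[0,0,0],0],
  ],
)

```text
clock: 8.8
position: [539.9, -35.8, 23.8]
tcp_rot: [1.26, 1.176, -1.261]
contact_force: [-2.7, -0.6, 6.2]
gripper_width: 11.1
```

Run:
```python
from h import *
st()
c=camera("side")
im=dict(c);im["image"]=np.clip(c["image"].astype(int)*2,0,255).astype(np.uint8)
crop(im,235,110,100,100,6,"sd7.png")
```

```text
t 8.8 p [539.9 -35.8  23.8] yaw_y -3.97 tx [-0.001  0.    -1.   ] F [-2.73 -0.61  6.15] M [0.027 0.628 0.011] w 11.1 q [-0.066  0.218 -0.33   1.024  0.     1.574]
```

View pics/sd7.png

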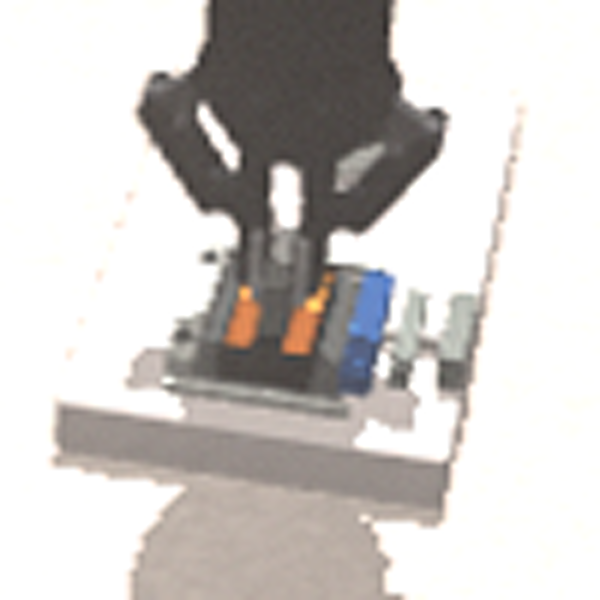

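It's down, with 6 N on the floor. I'll release and rise.

Emit:
arm_command(
  steps=[
    [[0,0,0],[0,0,0],0.1],
    [[0,0,0],[0,0,0],0.4],
    [[0,0,0],[0,0,0],0.4],
    [[-0.3,0,0],[0,0,0],0.4],
    [[-1.2,0,0],[0,0,0],0.4],
  ],
)

```text
clock: 9.35
position: [536.8, -35.6, 79.3]
tcp_rot: [1.256, 1.183, -1.267]
contact_force: [1.2, -0.4, 0.6]
gripper_width: 34.3
```

Emit:
arm_command(
  steps=[
    [[-1,0,0],[0,0,0],0.8],
    [[-2,0,0],[0,0,0],1],
    [[-2.3,0,0],[0,0,0],1],
    [[-2.3,0,0],[0,0,0],1],
  ],
)

```text
clock: 9.75
position: [541.9, -36.0, 201.1]
tcp_rot: [1.262, 1.172, -1.257]
contact_force: [0.0, 0.3, -0.0]
gripper_width: 85.6
```

Run:
```python
from h import *
st()
c=camera("wrist");cv2.imwrite("pics/w6.png",c["image"])
goal(530,-196,190,0)
```

```text
t 9.75 p [541.9 -36.  201.1] yaw_y -3.97 tx [ 0.004 -0.    -1.   ] F [ 0.04  0.33 -0.04] M [-0.007 -0.006  0.035] w 85.6 q [-0.066  0.156 -0.009  1.401  0.     1.574]
shift [0.173, 0.004, 3.209] turn [-3.97, 0.0, -0.04]
```

View pics/w6.png

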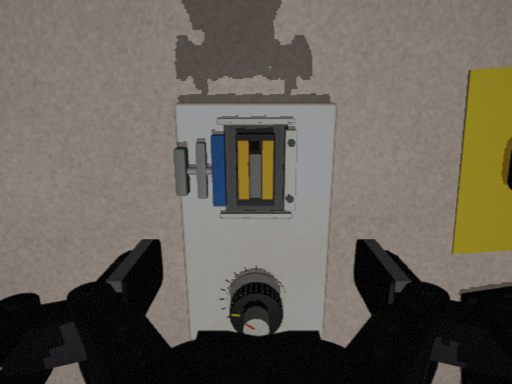

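The cassette lies flat in the bay, plate at (237–274, 131–205), between the jaw (column 226) and the fence (column 286). The knob is at (256,310), with the yellow mark at (235,316) and the red one at (249,325). I'll move closer to the knob.

Emit:
arm_command(
  steps=[
    [[0,0,1],[0,0,0],1],
    [[0,0,1.7],[0,0,0],1],
    [[0,0,1.7],[0,0,0],1],
    [[0,0,1.7],[0,0,0],1],
  ],
)

```text
clock: 10.2
position: [533.2, -121.0, 195.7]
tcp_rot: [1.26, 1.179, -1.265]
contact_force: [-0.1, 0.9, 0.2]
gripper_width: 85.2
```

Run:
```python
from h import *
st()
c=camera("wrist");crop(c,130,40,260,200,3,"w7.png")
```

```text
t 10.2 p [ 533.2 -121.   195.7] yaw_y -4.07 tx [-0.005  0.001 -1.   ] F [-0.15  0.88  0.18] M [ 0.021 -0.013 -0.026] w 85.2 q [-0.223  0.172 -0.002  1.402  0.     1.419]
```

View pics/w7.png

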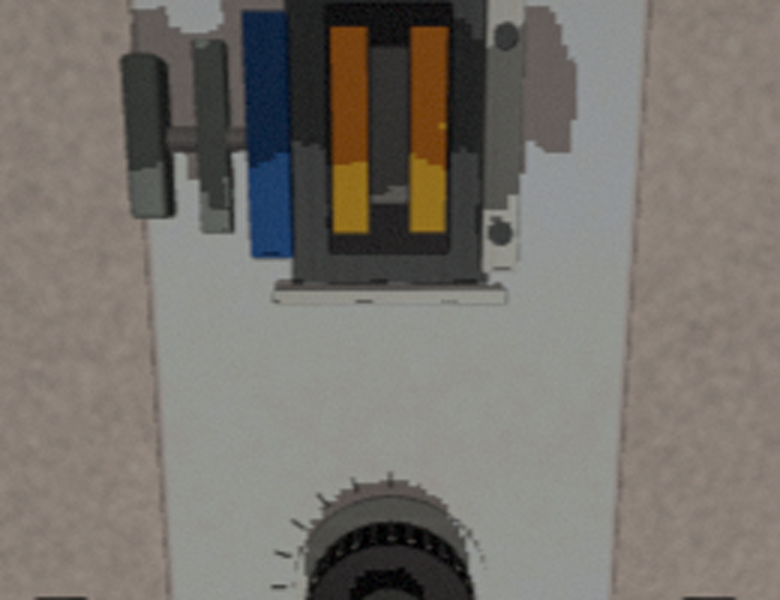

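Emit:
arm_command(
  steps=[
    [[0,0,0.7],[0,0,0],1],
    [[0,0,0.7],[0,0,0],1],
    [[0,0,0.7],[0,0,0],1],
  ],
)

```text
clock: 10.55
position: [531.6, -154.9, 197.2]
tcp_rot: [1.259, 1.178, -1.262]
contact_force: [-0.9, 0.3, 0.8]
gripper_width: 85.4
```

Run:
```python
from h import *
st()
c=camera("wrist");crop(c,190,130,130,120,5,"w8.png")
```

```text
t 10.55 p [ 531.6 -154.9  197.2] yaw_y -3.96 tx [-0.003  0.001 -1.   ] F [-0.94  0.3   0.79] M [-0.083 -0.044 -0.042] w 85.4 q [-0.284  0.183  0.014  1.405  0.     1.356]
```

View pics/w8.png

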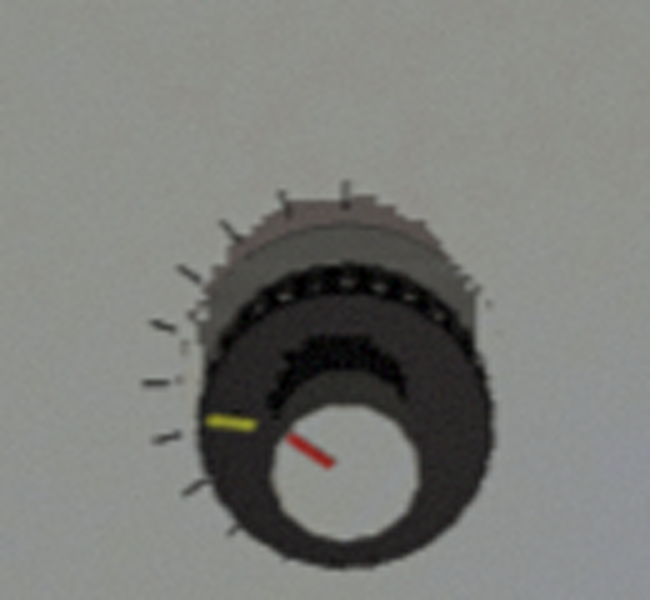

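Run:
```python
from h import *
c=camera("wrist")
f=lambda p:(np.array(p)+.5)/5-.5+np.array([190,130])
K=ray(c,*f((346,431)),64);I=ray(c,*f((346,473)),86);m=ray(c,*f((288,436)),86);y=ray(c,*f((208,421)),64);y2=ray(c,*f((255,426)),64)
print(K,I,m,y)
ang=lambda v:np.degrees(np.arctan2(v[1],v[0]))
print("diam",np.linalg.norm(ray(c,*f((198,431)),64)-ray(c,*f((495,431)),64)))
print("red",ang(m-I),np.linalg.norm(m-I),"yellow",ang(y-K),np.linalg.norm(y-K))
s=sense();M=Ro.from_rotvec(s["tcp_rot"]).as_matrix();print("knob in tool",M.T@(K-s["position"]),M.T@(I-s["position"]))
```

```text
[ 531.11399968 -196.48443019   64.        ] [ 531.07902656 -196.98828547   86.        ] [ 520.80093738 -188.92419925   86.        ] [ 503.67498165 -192.48694222   64.        ]
diam 59.59087368704496
red 141.88262305772724 13.064019430459503 yellow 171.71110627968375 27.728678661841244
knob in tool [133.46886093   2.56571507  42.08910018] [111.46865565   2.51249241  42.58228224]
```

Run:
```python
from h import *
c=camera("side")
for z in(30,60,75,90,101): print(z,[(proj(c,(455.4+dx,268.9+dy,z))-[270,215]+.5)*8 for dx,dy in((0,0),(-16,34),(16,-34))])
```

```text
30 [array([289.11598179, 334.4840711 ]), array([343.1217558 , 442.39670712]), array([238.12225701, 232.59001693])]
60 [array([300.01308792, 257.51343826]), array([355.5319145, 365.469179 ]), array([247.65472714, 155.70318813])]
75 [array([305.63746484, 217.78620732]), array([361.94334105, 325.7263193 ]), array([252.57034428, 116.05489042])]
90 [array([311.3841559 , 177.19502259]), array([368.49850031, 285.09249581]), array([257.5897551 ,  75.56941556])]
101 [array([315.67846245, 146.86261239]), array([373.39978923, 254.71060869]), array([261.33854147,  45.33252076])]
```

Run:
```python
from h import *
goal(530,-196.5,70,24)
```

```text
shift [2.553, 0.027, 0.843] turn [-27.9, -0.05, 0.11]
```

Emit:
arm_command(
  steps=[
    [[0,0.03,0.84],[-28,0,0],1],
    [[0.4,0.03,0.84],[-28,0,0],1],
    [[1.2,0.03,0.84],[-28,0,0],1],
    [[2,0.03,0.84],[-28,0,0],1],
    [[2.5,0.03,0.84],[-28,0,0],1],
  ],
)

```text
clock: 11.2
position: [528.9, -196.2, 70.0]
tcp_rot: [0.893, 1.384, -0.895]
contact_force: [0.3, 0.2, 0.4]
gripper_width: 85.3
```

Run:
```python
from h import *
st();goal(530,-196.5,8,24)
c=camera("wrist");cv2.imwrite("pics/w9.png",c["image"])
c=camera("side");crop(c,230,60,130,130,4.5,"sd9.png")
```

```text
t 11.2 p [ 528.9 -196.2   70. ] yaw_y 24.14 tx [-0.004  0.001 -1.   ] F [0.32 0.21 0.44] M [-0.004  0.011 -0.   ] w 85.3 q [-0.355  0.235 -0.202  1.139 -0.     0.794]
shift [1.239, 0.022, 0.018] turn [0.14, -0.17, 0.2]
```

View pics/w9.png

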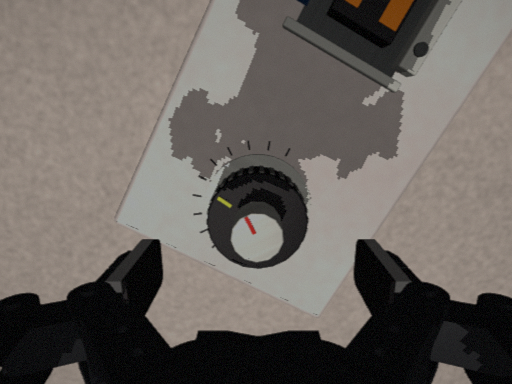

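View pics/sd9.png

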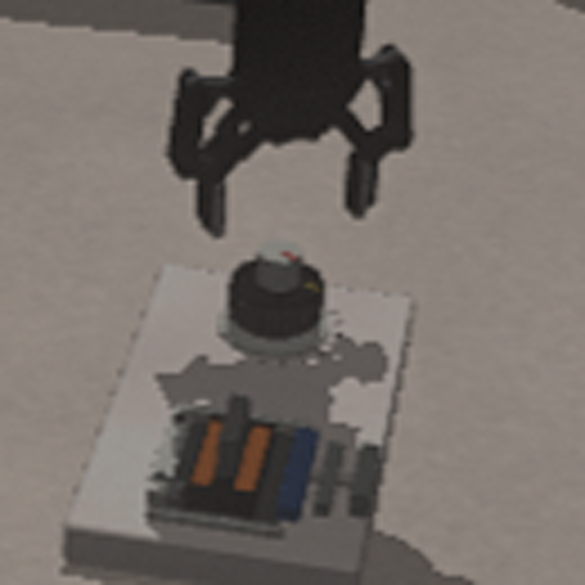

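The ring (column 258) is centred between the fingers (160 and 355). I'll descend around it.

Emit:
arm_command(
  steps=[
    [[0.4,0.01,0.02],[0,0,0],1],
    [[0.8,0.01,0.02],[0,0,0],1],
    [[1.0,0.01,0.02],[0,0,0],1],
    [[1.2,0.01,0.02],[0,0,0],1],
    [[1.2,0.01,0.02],[0,0,0],1],
  ],
)

```text
clock: 11.8
position: [530.7, -197.9, 12.6]
tcp_rot: [0.894, 1.381, -0.896]
contact_force: [0.0, -0.5, 0.2]
gripper_width: 85.7
```

Run:
```python
from h import *
st()
c=camera("wrist");cv2.imwrite("pics/w10.png",c["image"])
c=camera("side");c["image"]=np.clip(c["image"].astype(int)*2,0,255).astype(np.uint8);crop(c,240,70,100,100,6,"sd10.png")
c=camera("scene");c["image"]=np.clip(c["image"].astype(int)*2,0,255).astype(np.uint8);crop(c,85,130,100,100,6,"sc10.png")
```

```text
t 11.8 p [ 530.7 -197.9   12.6] yaw_y 24.05 tx [-0.003  0.    -1.   ] F [ 0.03 -0.49  0.19] M [ 0.033 -0.008 -0.018] w 85.7 q [-0.357  0.272 -0.286  1.016 -0.     0.794]
```

View pics/sc10.png

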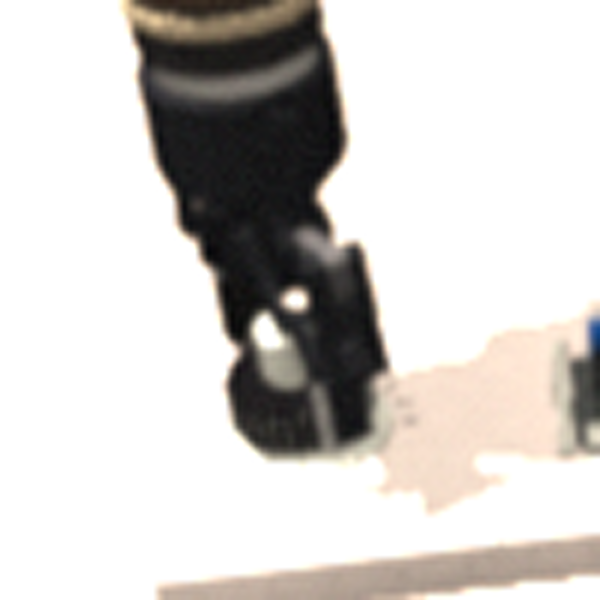

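View pics/sd10.png

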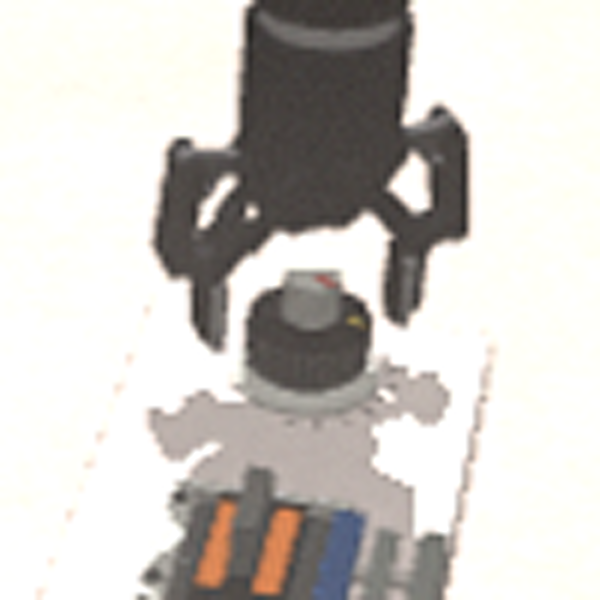

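Emit:
arm_command(
  steps=[
    [[0.06,0,-0.03],[0,0,0],1],
    [[0.13,0,-0.03],[0,0,0],1],
    [[0.13,0,-0.03],[0,0,0],0.85],
    [[0.13,0,-0.03],[0,0,0],0.76],
    [[0.13,0,-0.03],[0,0,0],0.76],
  ],
  newtons=60,
)

```text
clock: 12.45
position: [530.3, -196.9, 6.4]
tcp_rot: [0.894, 1.38, -0.896]
contact_force: [0.0, 0.4, 1.1]
gripper_width: 64.9
```

Run:
```python
from h import *
st()
c=camera("wrist");c["image"]=np.clip(c["image"].astype(int)*2,0,255).astype(np.uint8);crop(c,100,100,310,230,2.5,"w11.png")
c=camera("side");c["image"]=np.clip(c["image"].astype(int)*2,0,255).astype(np.uint8);crop(c,240,70,100,100,6,"sd11.png")
```

```text
t 12.45 p [ 530.3 -196.9    6.4] yaw_y 24.03 tx [-0.002  0.    -1.   ] F [0.02 0.4  1.13] M [-0.052  0.014  0.059] w 64.9 q [-3.550e-01  2.740e-01 -2.970e-01  1.001e+00 -1.000e-03  7.960e-01]
```

View pics/w11.png

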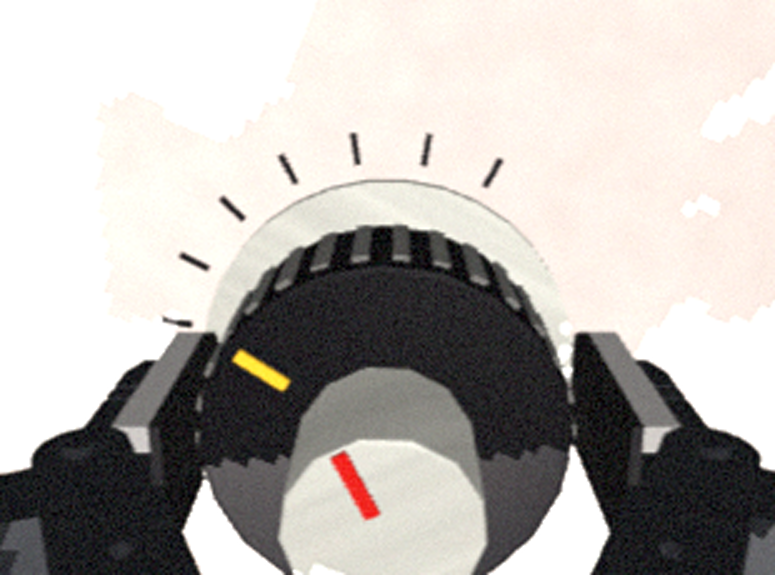

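View pics/sd11.png

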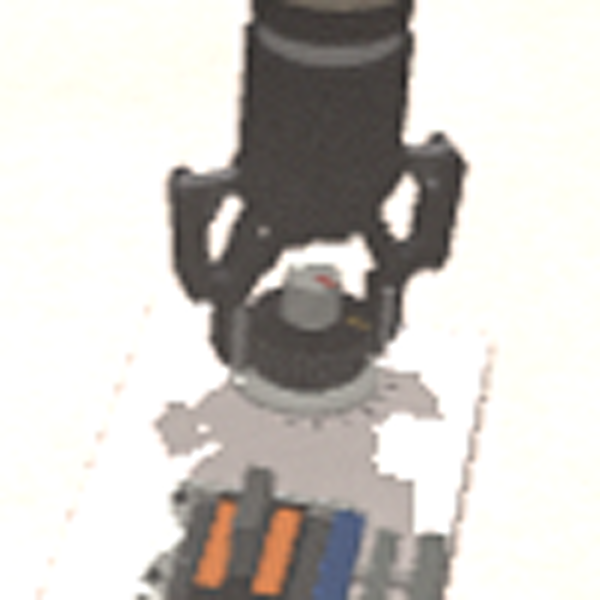

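The fingers flank only the black ring, nearly touching it on both sides; the silver knob is free in between. I'll close.

Emit:
arm_command(
  steps=[
    [[0,0,0],[0,0,0],0.6],
    [[0,0,0],[0,0,0],0.6],
    [[0,0,0],[0,0,0],0.6],
    [[0,0,0],[0,0,0],0.6],
  ],
)

```text
clock: 12.95
position: [528.8, -197.8, 7.1]
tcp_rot: [0.893, 1.381, -0.899]
contact_force: [-5.7, -2.0, 7.7]
gripper_width: 58.3
```

Run:
```python
from h import *
st()
```

```text
t 12.95 p [ 528.8 -197.8    7.1] yaw_y 23.99 tx [-0.004 -0.002 -1.   ] F [-5.73 -2.05  7.69] M [-0.456  1.508  0.014] w 58.3 q [-0.356  0.273 -0.298  1.004 -0.003  0.796]
```

Emit:
arm_command(
  steps=[
    [[0,-0.03,0],[2,0,0],0.6],
    [[0,-0.03,0],[5,0,0],0.6],
    [[0,-0.03,0],[8,0,0],0.6],
    [[0,-0.03,0],[11,0,0],0.6],
    [[0,-0.03,0],[14,0,0],0.6],
  ],
)

```text
clock: 13.45
position: [528.9, -197.7, 7.1]
tcp_rot: [1.079, 1.287, -1.082]
contact_force: [-1.1, -0.5, 5.9]
gripper_width: 58.6
```

Run:
```python
from h import *
st()
c=camera("wrist");c["image"]=np.clip(c["image"].astype(int)*2,0,255).astype(np.uint8);crop(c,100,100,310,230,2.5,"w12.png")
```

```text
t 13.45 p [ 528.9 -197.7    7.1] yaw_y 9.93 tx [-0.002 -0.001 -1.   ] F [-1.12 -0.49  5.93] M [-0.008  0.735  0.247] w 58.6 q [-3.570e-01  2.710e-01 -2.990e-01  1.001e+00 -1.000e-03  1.040e+00]
```

View pics/w12.png

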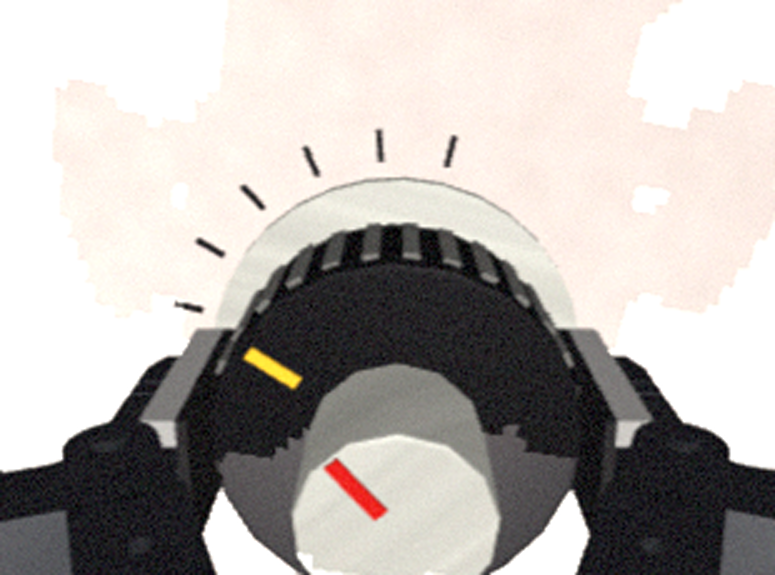

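The ring turns with the fingers (moment 0.247 N·m, about its friction) and the silver knob stays put. I'll continue.

Emit:
arm_command(
  steps=[
    [[0,0,0],[4,0,0],0.6],
    [[0,0,0],[8,0,0],0.6],
    [[0,0,0],[12,0,0],0.6],
    [[0,0,0],[16,0,0],0.6],
    [[0,0,0],[20,0,0],0.6],
  ],
)

```text
clock: 14.0
position: [528.9, -197.7, 7.1]
tcp_rot: [1.337, 1.121, -1.339]
contact_force: [-1.9, -0.1, 4.9]
gripper_width: 58.7
```

Run:
```python
from h import *
st()
c=camera("wrist");cv2.imwrite("pics/w13.png",np.clip(c["image"].astype(int)*2,0,255).astype(np.uint8))
c=camera("side");c["image"]=np.clip(c["image"].astype(int)*2,0,255).astype(np.uint8);crop(c,240,110,90,90,6.5,"sd13.png")
```

```text
t 14.0 p [ 528.9 -197.7    7.1] yaw_y -10.11 tx [-0.002 -0.001 -1.   ] F [-1.85 -0.08  4.88] M [0.037 0.736 0.272] w 58.7 q [-3.570e-01  2.710e-01 -2.990e-01  1.001e+00 -1.000e-03  1.390e+00]
```

View pics/w13.png

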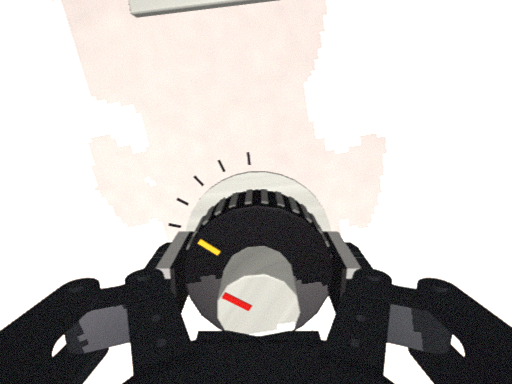

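View pics/sd13.png

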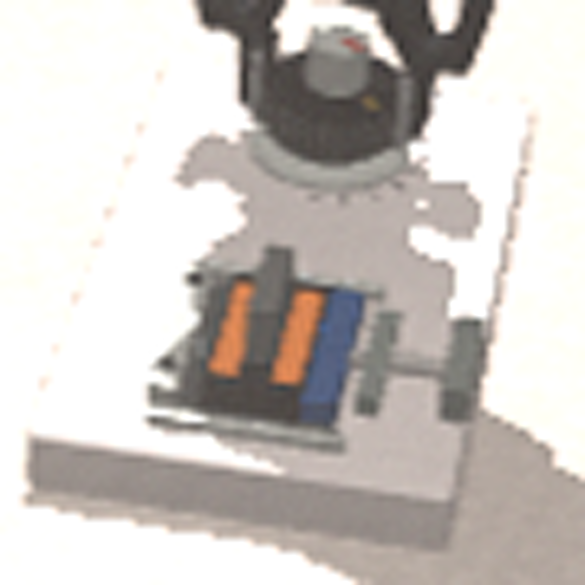

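The jaw has reached the cassette, with a small gap left to the fence. I'll go on in smaller steps.

Emit:
arm_command(
  steps=[
    [[0,0,0],[3,0,0],0.6],
    [[0,0,0],[6,0,0],0.6],
    [[0,0,0],[9,0,0],0.6],
    [[0,0,0],[12,0,0],0.6],
  ],
)

```text
clock: 14.5
position: [528.9, -197.7, 7.2]
tcp_rot: [1.486, 1.002, -1.488]
contact_force: [-0.9, 0.9, 6.2]
gripper_width: 58.4
```

```bash
cat > mm.py <<'E'
from h import *
L=[]
for i in range(4):
    s=sense();L.append(s["moment"][2]);camera("side")
st();print("Mz",np.round(L,3),np.mean(L))
E
python3 mm.py
python3 - <<'E'
from h import *
c=camera("side");c["image"]=np.clip(c["image"].astype(int)*2,0,255).astype(np.uint8);crop(c,255,140,60,50,10,"sd14.png")
E
```

```text
t 14.7 p [ 528.9 -197.7    7.1] yaw_y -22.01 tx [-0.001 -0.    -1.   ] F [-1.83 -0.39  5.75] M [ 0.169  0.708 -0.178] w 58.2 q [-3.570e-01  2.710e-01 -2.990e-01  1.001e+00 -1.000e-03  1.598e+00]
Mz [ 0.25  -0.231 -0.183 -0.247] -0.10296990074822757
```

View pics/sd14.png

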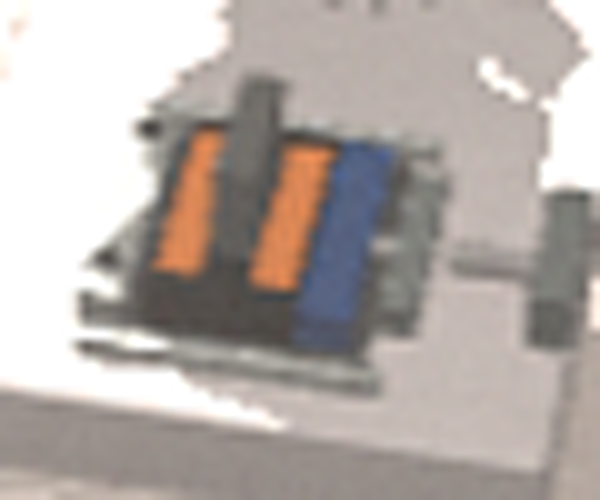

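Emit:
arm_command(
  steps=[
    [[0,0,0],[1.5,0,0],0.6],
    [[0,0,0],[3,0,0],0.6],
    [[0,0,0],[4.5,0,0],0.6],
  ],
)

```text
clock: 15.05
position: [528.9, -197.7, 7.2]
tcp_rot: [1.54, 0.954, -1.543]
contact_force: [-1.3, -0.9, 5.0]
gripper_width: 58.6
```

Run:
```python
from h import *
st()
```

```text
t 15.05 p [ 528.9 -197.7    7.2] yaw_y -26.51 tx [-0.001 -0.    -1.   ] F [-1.31 -0.89  5.03] M [0.144 0.668 0.265] w 58.6 q [-3.570e-01  2.710e-01 -2.990e-01  1.001e+00 -1.000e-03  1.676e+00]
```

Emit:
arm_command(
  steps=[
    [[0,0,0],[1,0,0],0.6],
    [[0,0,0],[2,0,0],0.6],
    [[0,0,0],[3,0,0],0.6],
  ],
)

```text
clock: 15.35
position: [528.9, -197.7, 7.2]
tcp_rot: [1.576, 0.92, -1.579]
contact_force: [-0.9, 0.4, 6.3]
gripper_width: 58.4
```

Run:
```python
from h import *
st()
c=camera("side");c["image"]=np.clip(c["image"].astype(int)*2,0,255).astype(np.uint8);crop(c,255,140,60,50,10,"sd15.png")
```

```text
t 15.35 p [ 528.9 -197.7    7.2] yaw_y -29.49 tx [-0.001 -0.    -1.   ] F [-0.94  0.36  6.29] M [0.14  0.657 0.26 ] w 58.4 q [-3.570e-01  2.710e-01 -2.990e-01  1.001e+00 -1.000e-03  1.728e+00]
```

View pics/sd15.png

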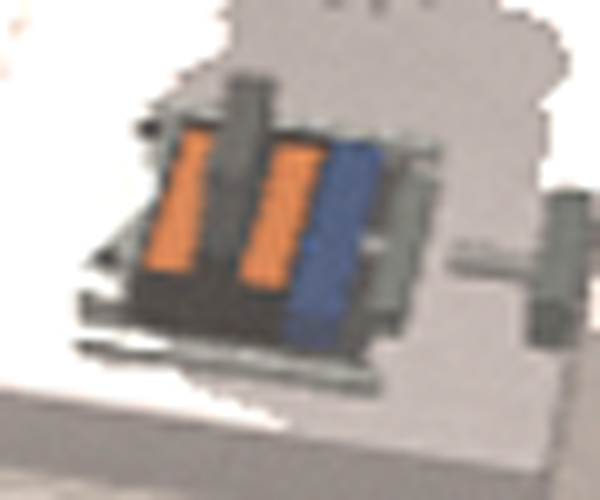

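Emit:
arm_command(
  steps=[
    [[0,0,0],[1,0,0],0.6],
    [[0,0,0],[2,0,0],0.6],
  ],
)

```text
clock: 15.6
position: [528.9, -197.6, 7.1]
tcp_rot: [1.6, 0.897, -1.603]
contact_force: [-1.5, -0.8, 5.0]
gripper_width: 58.5
```

Run:
```python
from h import *
st()
```

```text
t 15.6 p [ 528.9 -197.6    7.1] yaw_y -31.48 tx [-0.001 -0.    -1.   ] F [-1.46 -0.8   4.99] M [0.135 0.654 0.223] w 58.5 q [-3.570e-01  2.710e-01 -2.990e-01  1.001e+00 -1.000e-03  1.763e+00]
```

Emit:
arm_command(
  steps=[
    [[0,0,0],[1,0,0],0.6],
  ],
)

```text
clock: 15.7
position: [528.9, -197.6, 7.1]
tcp_rot: [1.612, 0.886, -1.615]
contact_force: [-1.3, -1.0, 5.5]
gripper_width: 58.3
```

Run:
```python
from h import *
st()
```

```text
t 15.7 p [ 528.9 -197.6    7.1] yaw_y -32.49 tx [-0.001 -0.    -1.   ] F [-1.33 -0.97  5.55] M [0.161 0.669 0.288] w 58.3 q [-3.570e-01  2.710e-01 -2.990e-01  1.001e+00 -1.000e-03  1.781e+00]
```

Emit:
arm_command(
  steps=[
    [[0,0,0],[1,0,0],0.6],
  ],
)

```text
clock: 15.8
position: [528.9, -197.7, 7.1]
tcp_rot: [1.624, 0.874, -1.627]
contact_force: [-1.1, -0.0, 5.5]
gripper_width: 58.1
```

Run:
```python
from h import *
st()
```

```text
t 15.8 p [ 528.9 -197.7    7.1] yaw_y -33.49 tx [-0.001 -0.    -1.   ] F [-1.07 -0.03  5.5 ] M [0.204 0.703 0.247] w 58.1 q [-3.570e-01  2.710e-01 -2.990e-01  1.001e+00 -1.000e-03  1.798e+00]
```

Emit:
arm_command(
  steps=[
    [[0,0,0],[1,0,0],0.6],
  ],
)

```text
clock: 15.9
position: [528.9, -197.7, 7.1]
tcp_rot: [1.636, 0.862, -1.639]
contact_force: [-0.8, -1.5, 5.2]
gripper_width: 58.3
```

```bash
python3 -c "from h import *;st()"
```

```text
t 15.9 p [ 528.9 -197.7    7.1] yaw_y -34.49 tx [-0.001 -0.    -1.   ] F [-0.84 -1.53  5.25] M [0.168 0.668 0.271] w 58.3 q [-3.570e-01  2.710e-01 -2.990e-01  1.001e+00 -1.000e-03  1.816e+00]
```

Emit:
arm_command(
  steps=[
    [[0,0,0],[1,0,0],0.6],
  ],
)

```text
clock: 16.0
position: [529.0, -197.7, 7.1]
tcp_rot: [1.648, 0.85, -1.65]
contact_force: [-1.2, -0.9, 5.0]
gripper_width: 58.3
```

Run:
```python
from h import *
st()
c=camera("side");c["image"]=np.clip(c["image"].astype(int)*2,0,255).astype(np.uint8);crop(c,255,140,60,50,10,"sd16.png")
```

```text
t 16.0 p [ 529.  -197.7    7.1] yaw_y -35.49 tx [-0.001 -0.    -1.   ] F [-1.22 -0.94  5.02] M [0.17  0.663 0.227] w 58.3 q [-3.570e-01  2.710e-01 -2.990e-01  1.001e+00 -1.000e-03  1.833e+00]
```

View pics/sd16.png

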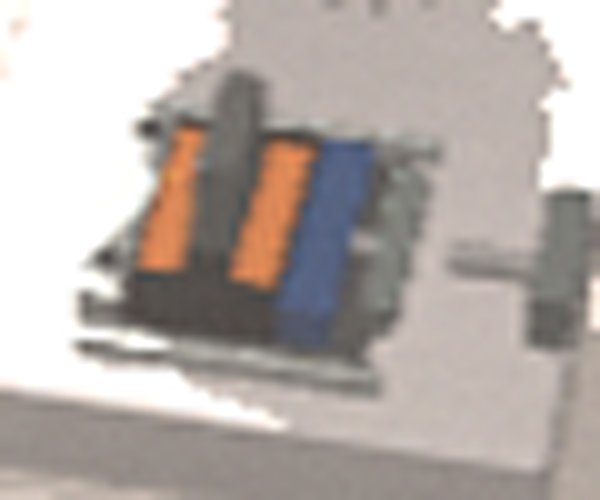

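Emit:
arm_command(
  steps=[
    [[0,0,0],[1,0,0],0.6],
  ],
)

```text
clock: 16.15
position: [528.9, -197.7, 7.1]
tcp_rot: [1.66, 0.838, -1.662]
contact_force: [-1.4, -1.1, 5.6]
gripper_width: 58.5
```

```bash
python3 -c "from h import *;st()"
```

```text
t 16.15 p [ 528.9 -197.7    7.1] yaw_y -36.47 tx [-0.001 -0.    -1.   ] F [-1.42 -1.1   5.59] M [0.173 0.637 0.309] w 58.5 q [-3.570e-01  2.710e-01 -2.990e-01  1.001e+00 -1.000e-03  1.850e+00]
```

Emit:
arm_command(
  steps=[
    [[0,0,0],[1,0,0],0.6],
  ],
)

```text
clock: 16.25
position: [529.0, -197.6, 7.2]
tcp_rot: [1.671, 0.826, -1.674]
contact_force: [-1.8, -0.1, 4.7]
gripper_width: 58.7
```

```bash
python3 -c "from h import *;st()"
```

```text
t 16.25 p [ 529.  -197.6    7.2] yaw_y -37.48 tx [-0.001 -0.    -1.   ] F [-1.79 -0.13  4.66] M [0.172 0.648 0.337] w 58.7 q [-3.570e-01  2.710e-01 -2.990e-01  1.001e+00 -1.000e-03  1.868e+00]
```

Emit:
arm_command(
  steps=[
    [[0,0,0],[1,0,0],0.6],
  ],
)

```text
clock: 16.35
position: [529.0, -197.6, 7.2]
tcp_rot: [1.683, 0.813, -1.686]
contact_force: [-2.5, -0.5, 6.2]
gripper_width: 58.3
```

```bash
python3 -c "from h import *;st()"
```

```text
t 16.35 p [ 529.  -197.6    7.2] yaw_y -38.47 tx [-0.001 -0.    -1.   ] F [-2.52 -0.53  6.22] M [0.184 0.646 0.407] w 58.3 q [-3.570e-01  2.710e-01 -2.990e-01  1.001e+00 -1.000e-03  1.885e+00]
```

Emit:
arm_command(
  steps=[
    [[0,0,0],[1.1,0,0],0.6],
  ],
)

```text
clock: 16.45
position: [529.0, -197.7, 7.1]
tcp_rot: [1.696, 0.8, -1.698]
contact_force: [-2.0, -0.3, 5.8]
gripper_width: 58.2
```

```bash
python3 -c "from h import *;st()"
```

```text
t 16.45 p [ 529.  -197.7    7.1] yaw_y -39.56 tx [-0.001 -0.    -1.   ] F [-2.03 -0.28  5.8 ] M [0.227 0.619 0.489] w 58.2 q [-3.570e-01  2.710e-01 -2.990e-01  1.001e+00 -1.000e-03  1.904e+00]
```

The moment rose steadily from 0.255 to 0.489 N·m, which is about 10 N of squeeze. I'll hold, open, and rise straight up.

Emit:
arm_command(
  steps=[
    [[0,0,0],[0,0,0],0.6],
    [[0,0,0],[0,0,0],0.75],
    [[0,0,0],[0,0,0],1],
    [[0,0,0],[0,0,0],1],
    [[0,0,0],[0,0,0],1],
  ],
)

```text
clock: 16.95
position: [528.9, -197.5, 6.3]
tcp_rot: [1.696, 0.8, -1.699]
contact_force: [0.5, 0.1, 0.4]
gripper_width: 85.4
```

Run:
```python
from h import *
st()
c=camera("wrist");c["image"]=np.clip(c["image"].astype(int)*2,0,255).astype(np.uint8);crop(c,100,100,310,230,2.5,"w17.png")
```

```text
t 16.95 p [ 528.9 -197.5    6.3] yaw_y -39.57 tx [-0.002  0.    -1.   ] F [0.51 0.05 0.37] M [ 0.004 -0.009 -0.003] w 85.4 q [-0.357  0.272 -0.3    1.    -0.     1.904]
```

View pics/w17.png

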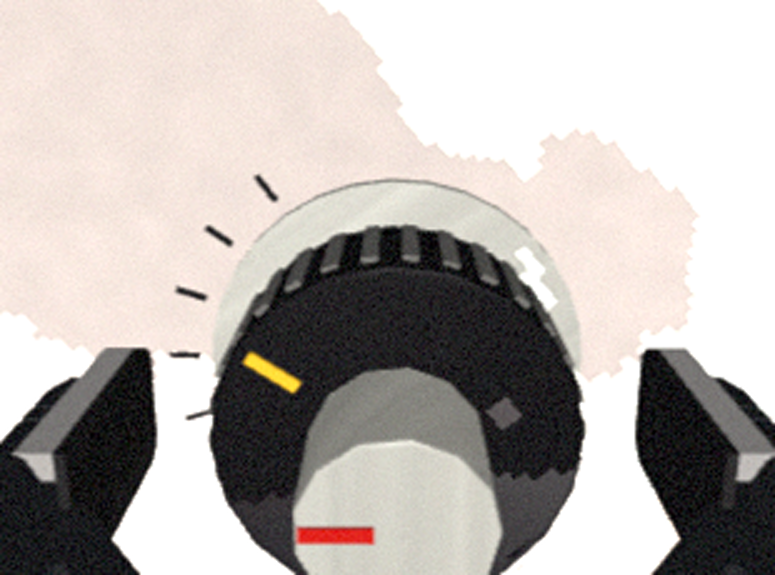

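The yellow mark sits where it was relative to the fingers, so the ring did not spring back. I'll retreat and check the bay and the red mark.

Emit:
arm_command(
  steps=[
    [[-0.8,0,0],[0,0,0],1],
    [[-1.8,0,0],[0,0,0],1],
    [[-2.8,0,0],[0,0,0],1],
    [[-3.8,0,0],[0,0,0],1],
    [[-3.8,0,0],[8,0,0],1],
  ],
)

```text
clock: 17.5
position: [532.2, -198.6, 204.3]
tcp_rot: [1.796, 0.685, -1.782]
contact_force: [1.1, -0.8, 0.6]
gripper_width: 85.5
```

Run:
```python
from h import *
st();goal(531.6,-130,197,-3.96)
```

```text
t 17.5 p [ 532.2 -198.6  204.3] yaw_y -47.72 tx [ 0.009 -0.004 -1.   ] F [ 1.07 -0.8   0.6 ] M [ 0.064 -0.04   0.02 ] w 85.5 q [-3.570e-01  1.990e-01  4.900e-02  1.411e+00 -1.000e-03  2.047e+00]
shift [0.141, -1.024, -0.913] turn [-43.76, -0.03, -0.6]
```

Emit:
arm_command(
  steps=[
    [[0,-1.02,-0.91],[-43.8,0,0],1],
    [[0,-1.02,-0.91],[-43.8,0,0],1],
    [[0,-1.02,-0.91],[-43.8,0,0],1],
    [[0,-1.02,-0.91],[-43.8,0,0],1],
    [[0,-1.02,-0.91],[-43.8,0,0],1],
  ],
)

```text
clock: 18.0
position: [528.4, -128.8, 196.4]
tcp_rot: [1.262, 1.175, -1.264]
contact_force: [0.0, 0.3, 0.7]
gripper_width: 85.6
```

Emit:
arm_command(
  steps=[
    [[0,0,0],[-1.5,0,0],1],
    [[0,0,0],[-1.5,0,0],1],
  ],
)

```text
clock: 18.2
position: [528.4, -129.2, 196.4]
tcp_rot: [1.25, 1.183, -1.252]
contact_force: [-0.2, 0.3, 0.1]
gripper_width: 85.1
```

Run:
```python
from h import *
st()
c=camera("wrist");crop(c,130,40,260,215,2.75,"w18.png")
```

```text
t 18.2 p [ 528.4 -129.2  196.4] yaw_y -3.24 tx [-0.002  0.    -1.   ] F [-0.23  0.26  0.14] M [-0.002 -0.069 -0.032] w 85.1 q [-0.24   0.163 -0.011  1.398 -0.     1.388]
```

View pics/w18.png

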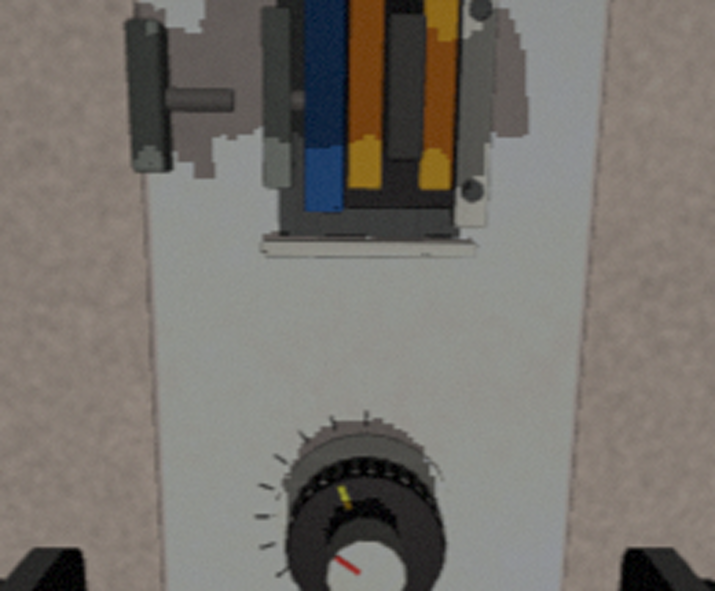

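Run:
```python
from h import *
c=camera("wrist");crop(c,220,180,90,110,5.4,"w19.png")
f=lambda p,s,o:(np.array(p)+.5)/s-.5+np.array(o)
a=ray(c,*f((335,557),2.75,(130,40)),86);b=ray(c,*f((359,573),2.75,(130,40)),86)
d=a-b;print("red",np.degrees(np.arctan2(d[1],d[0])))
```

```text
red 140.80806920865177
```

View pics/w19.png

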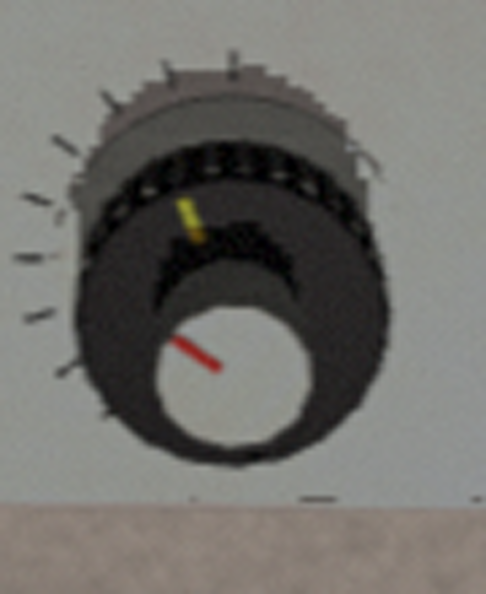

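The cassette is flush on the fence with the jaw against it. The red mark is at 140.8°, against 141.9° before, so it hasn't moved within reading error. I'll hand it in.

```bash
python3 -c "
from h import *
print(finish_job())"
```

```text
the job is handed in; nothing more can be done
None
```

The cassette is flat in the bay, fin up. The ring, turned about 64° clockwise by its rim only, now holds it flush against the fence at roughly 10 N. I let go of both and handed the job in at about 18 s, with the arm clear above the stage.

- **Squeeze:** the turning moment was steady at about 0.25 N·m until the fence stopped the cassette. It then rose to 0.49 N·m, which works out at about 10 N. This is inferred from the moment, whose noise is worth 1–2 N; I did not measure the squeeze directly.
- **After letting go:** the yellow mark stayed where the fingers left it, so the ring did not spring back. The last picture shows the cassette between the jaw and the fence with no gap.
- **Silver knob:** its red mark reads 140.8°, against 141.9° at the start, which is unchanged within reading error.
- **Disagreement found:** the pictures put the finger tips about 26 mm short of the reported TCP. The first grasp closed on air just above the fin because of this, without moving the cassette. I allowed for it from then on.
- **Not rechecked:** I did not take a final picture of the bottle, slide box and dish, but nothing was moved near them.

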